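# Set out the objectives from the locked microscope chest

### The job

Draw the bolt of the accessory chest, flip the hasp off its staple and fold it right back over the lid, then raise the lid fully. Take out every objective can and stand it upright on the desk directly in front of (on the robot's side of) the immersion bottle whose cap has the colour of the can's lid, leaving a gap of about 3 cm between can and bottle; the bottles stay where they are and the joystick, puck and touch unit are not to be disturbed. Then shut the lid, swing the hasp back flat over the staple and shoot the bolt fully home.

Things in the scene. Friction and masses are not known exactly. Their poses are not given: they have to be found in the camera images.
- chest: Light grey metal chest, black corners, fixed; 200 deep (its x), 378 wide (its y), 100 high without the lid; walls 6, bottom 8 thick. Origin: centre of its underside. Its front (hasp) faces its own -x, roughly to the robot. Foam 20 high lines it, leaving a sunk bed 102 x 318 (24 foam at the front and ends, 62 at the back) where the cans stand loose in a row along y.
- lid (a joint): Lid (200 x 378 x 14, 0.45 kg) hinged along the chest's far (+x) top edge, axis along the chest's y. 0 = shut, grows as the front edge rises, stop at 1.75 rad (leaning back a little). Stiff hinge: stays where it is left; lifting takes about 7 N at the tab.
- lid_hinge (a point): A point on the lid's hinge axis, middle of the width, 100.5 above the desk. Turns with the lid.
- lid_tab (a point): Middle of the rolled edge of the lid's steel lift tab: a bar of 10 diameter, 40 long (along the chest's y), its axis 22 out from the lid's front edge, 90 to the chest's -y side of the middle, 107.5 above the desk when shut; a plate 28 wide joins it to the lid. Pinched by its two ends (40 mm apart) it turns between the fingers as the lid swings.
- hasp (a joint): Steel hasp strap (36 wide, 4 thick, 60 long), hinged along the chest's y on the lid's front top edge. 0 = hanging, slot over the staple; grows as it swings out and up: 1.57 straight out, 3.14 upright, stop at 4.1 = folded back over the lid. Stays where it is left (1 N at the lip moves it). On the staple it holds the lid down; while the bolt is shot it cannot swing.
- hasp_hinge (a point): Point on the hasp's hinge axis at the strap's middle, 118.5 above the desk with the lid shut, 6 in front of the chest's front face. Moves with the lid.
- hasp_lip (a point): Middle of the rolled edge of the red lip turned out at the hasp's free end: a bar of 9 diameter, 36 long (along the chest's y); a plate 26 wide joins it to the strap. 51 below and 26 in front of the hasp's hinge when hanging: 68 above the desk, 32 in front of the chest's face. Pinched lightly by its two ends (36 mm apart) it turns between the fingers as the hasp swings.
- bolt (a joint): Barrel bolt on the chest's front, the hasp's safety catch: steel rod, 8 diameter, sliding along the chest's y through the staple's eye in front of the hasp. 0 = shot home (locked), grows towards the chest's +y, 0.040 m = fully drawn; from 0.032 m the rod is clear of the hasp. About 2 N of friction; stays where it is left.
- bolt_knob (a point): Grip point on the bolt's brass knob: a peg of 12 diameter standing out towards the chest's -x, from 15 to 50 in front of the front face, 83 above the desk, 66 to the +y side of the staple when shot. The point is 36 in front of the face, on the peg's axis; moves with the bolt.
- staple (a point): Centre of the steel staple's eye on the chest's front, 83 above the desk, 15 in front of the face, 20 to the -y side of the middle: a loop of 6 mm bar standing 25 out from the face.
- can_black: Objective can for the oil-immersion lens: squat upright cylinder, 54 diameter, 54 high, grey with a black screw lid (the top 17), about 0.2 kg, heavier at the foot. Origin: centre of its underside, z up along its axis. May be absent. Starts inside the chest, anywhere in the row.
- can_white: Objective can for the water-immersion lens: squat upright cylinder, 54 diameter, 54 high, grey with a white screw lid (the top 17), about 0.2 kg, heavier at the foot. Origin: centre of its underside, z up along its axis. May be absent. Starts inside the chest, anywhere in the row.
- can_orange: Objective can for the glycerol-immersion lens: squat upright cylinder, 54 diameter, 54 high, grey with an orange screw lid (the top 17), about 0.2 kg, heavier at the foot. Origin: centre of its underside, z up along its axis. May be absent. Starts inside the chest, anywhere in the row.
- can_green: Objective can for the silicone oil-immersion lens: squat upright cylinder, 54 diameter, 54 high, grey with a green screw lid (the top 17), about 0.2 kg, heavier at the foot. Origin: centre of its underside, z up along its axis. May be absent. Starts inside the chest, anywhere in the row.
- bottle_black: Amber bottle of oil immersion medium with a white label and a black cap: 40 diameter, 82 high (cap 28 diameter, top 24), 0.16 kg, standing loose on the desk. Origin: centre of its underside; its x and y axes are parallel to the world's (its front is -x, the robot's side). Always there, in any order.
- bottle_white: Amber bottle of water immersion medium with a white label and a white cap: 40 diameter, 82 high (cap 28 diameter, top 24), 0.16 kg, standing loose on the desk. Origin: centre of its underside; its x and y axes are parallel to the world's (its front is -x, the robot's side). Always there, in any order.
- bottle_orange: Amber bottle of glycerol immersion medium with a white label and an orange cap: 40 diameter, 82 high (cap 28 diameter, top 24), 0.16 kg, standing loose on the desk. Origin: centre of its underside; its x and y axes are parallel to the world's (its front is -x, the robot's side). Always there, in any order.
- bottle_green: Amber bottle of silicone oil immersion medium with a white label and a green cap: 40 diameter, 82 high (cap 28 diameter, top 24), 0.16 kg, standing loose on the desk. Origin: centre of its underside; its x and y axes are parallel to the world's (its front is -x, the robot's side). Always there, in any order.
- joystick: Black stage joystick box 100 x 150 x 30 with a stick 70 high, beyond the chest and the bottles. Origin: centre of its underside. To be left alone.
- puck: Dark round control puck, 76 diameter, 42 high, on the robot's side of the bottles. Origin: centre of its underside. To be left alone.
- touch_unit: Off-white touch-screen unit 100 x 140 x 40, beyond the bottles. Origin: centre of its underside. To be left alone.

How it is judged:
By the outcome, as a careful person would: the job done as asked, in the order asked, and still so for the second after the job is handed in, with the robot touching nothing.
Of can_black, can_white, can_orange, can_green only 2 to 4 are there at a start; the rules pass over those that are not, and their reading is None.
At some moment in a run one of can_black, can_white, can_orange, can_green may be knocked a few centimetres aside while the robot is not near it.
It also fails if it takes over 210 s, if anything falls off the work surface, if the arm or the gripper's body presses on something with over 40 N, if the wrist force passes 120 N, or if a joint passes its speed limit or range.

### The arm

A 6-joint arm with a two-finger parallel gripper is mounted at the origin on the work surface. World frame = base frame: x ahead of the robot, y to its left, z up, the work surface at z = 0. Lengths are in m, angles in rad, forces in N, time in s.
With the tool pointing down it reaches from about 0.35 to 0.85 m from the base axis. Payload 8.1 kg.
Tool frame: the origin (TCP) lies on the centre line of the jaws, within the pads' length; the fingertips stand 22 mm ahead of it and the grasp point (between the pads) lies 3 mm ahead of it; z points along the fingers, y is the line along which they close (so a half turn about z gives the same grasp; the last joint's range is limited). The gripper opens to 93 mm and grips with 3 to 60 N. Pads are 15 mm wide; open, the fingers measure 128 mm over their backs; the gripper's body (75 mm by 188 mm) begins 65 mm behind the grasp point.
Start: joints at [1.023, 0.13, 1.488, -0, 1.523, -0.085], TCP at [0.268, 0.537, 0.241] pointing down, gripper open.
Joint ranges: [-2.96, 2.96], [-0.89, 2.26], [0.02, 2.5], [-1.34, 4.48], [0, 2.73], [-2.66, 2.66]. Speed limits (rad/s): [2.39, 2.39, 2.79, 3.14, 3.14, 3.14].

### API

Orientations are given as a rotation vector (axis times angle).
In Python, from plant import robot, job, read_camera gives the robot as it stands (robot), with the cameras as plain functions and the job (job).
- The arm moves only by the tool nudge_tcp, called after "Call:" as name(argument=value, ...), one argument or row to a line, values as JSON. Schema: {"type":"object","properties":{"steps":{"type":"array","items":{"type":"number"},"minItems":5,"maxItems":100},"force":{"type":"number"},"only":{"type":"string"},"quiet":{"type":"boolean"},"lines":{"type":"string"}},"required":["steps"],"additionalProperties":false}. steps is one flat list of numbers that holds 1 to 20 rows one after another, with no inner brackets; each row has 5 numbers: the finger opening in m, then dx, dy, dz in parts of the range, where 1.0 means 0.5 m, then a turn about the tool's z in fractions of the full range, 1 being 120 degrees; each row shifts and turns the commanded pose from where the row before left it, along the tool's axes as they then stand; what a row does not reach is not made up. A row lasts 1/10 s, in which the tool goes at most 0.05 m and 0.15 rad, less where a joint would pass 70% of its speed; a pose out of reach is approached as far as the arm can. The fingers move at their own pace and stop on an object; force is the grip in N (left out, the last holds). Time passes only in rows, so rows that do not move let the fingers close. The tool returns the time, the measured TCP pose, the force, the opening and the grip force at its end. only (a regular expression) keeps the lines of the reply that match it, lines (a string "A,B") keeps lines A to B, and quiet returns only ok. Input that does not fit is refused with a message, and nothing moves.
- robot.read_state(): the state, without advancing time (a new reading comes with each control period).
- read_camera(name): name is "scene" or "top"; returns a dict with "image" (384x512x3 uint8, red, green, blue), "fx", "fy", "cx", "cy" (pixels), "R" (3x3) and "t" (3): a world point X has camera coordinates R X + t. Camera axes: x right, y down, z forward; pixel columns grow to the right and rows downward; lengths in m; the calibration is good to about 2 mm. A picture is of the moment at which its call begins. There is no depth.
- job.close_job(): hands the job in; it is judged then, once.
The state is a dict: "t": time; "q": joint angles; "dq": joint speeds; "joint_torque": joint torques, N m; "tool_pos": TCP position; "orientation": TCP orientation; "force": force on the tool from outside, world axes, zero at the start; "wrist_torque": the same for the moment, N m; "opening": finger opening in m; "gripper_force": force on a finger pad.
Only numpy, scipy, OpenCV 4.12 (cv2) and the standard library are available. Lean on these libraries where they do the work, as an engineer would, in place of code of your own. Each camera call takes 0.05 s, during which the arm holds its last target. There are 200 camera calls.

## Working session

There is one attempt and no reset: what is moved stays moved. The work goes in short steps, Python scripts to look and compute and a tool call to move; the robot and the scene stay as the last step left them, time stands still between calls to the robot, and variables do not carry over. Pictures are saved under pics/ and viewed, at most 14 in all, crops included, and the job is handed in when it is done.

```bash
ls; mkdir -p pics
```

Create h.py:
```python
import numpy as np, cv2
from scipy.spatial.transform import Rotation as Ro
from plant import robot, job, read_camera
def cam(n,save=None):
    c=read_camera(n)
    if save: cv2.imwrite('pics/'+save+'.png',cv2.resize(c['image'][:,:,::-1],(800,600),interpolation=cv2.INTER_CUBIC))
    return c
def crop(c,u0,v0,u1,v1,save,s=None):
    im=c['image'][v0:v1,u0:u1,::-1]; s=s or min(800/(u1-u0),600/(v1-v0))
    cv2.imwrite('pics/'+save+'.png',cv2.resize(im,None,fx=s,fy=s,interpolation=cv2.INTER_CUBIC)); print('scale',s)
def proj(c,X):
    p=np.asarray(c['R'])@np.asarray(X,float)+c['t']; return np.array([c['fx']*p[0]/p[2]+c['cx'],c['fy']*p[1]/p[2]+c['cy']])
def ray(c,u,v):
    R=np.asarray(c['R']); o=-R.T@c['t']; d=R.T@np.array([(u-c['cx'])/c['fx'],(v-c['cy'])/c['fy'],1]); return o,d/np.linalg.norm(d)
def atz(c,u,v,z):
    o,d=ray(c,u,v); return o+d*(z-o[2])/d[2]
def tri(*L):
    A=np.zeros((3,3));b=np.zeros(3)
    for c,u,v in L:
        o,d=ray(c,u,v);P=np.eye(3)-np.outer(d,d);A+=P;b+=P@o
    X=np.linalg.solve(A,b); return X,[np.linalg.norm(proj(c,X)-[u,v]) for c,u,v in L]
def tool():
    s=robot.read_state(); return np.array(s['tool_pos']),Ro.from_rotvec(s['orientation'])
```

Run:
```python
from h import *
np.set_printoptions(precision=4,suppress=True)
for n in('scene','top'):
    c=cam(n,n+'0'); print(n,c['fx'],c['fy'],c['cx'],c['cy'],-np.asarray(c['R']).T@c['t']); print(np.asarray(c['R']))
p,R=tool();print(p,R.as_matrix())
```

```text
pics
plant.py
scene 398.6831677836029 398.6831677836029 258.4685243252604 189.80736617304785 [1.2431 0.53   0.6431]
[[-0.6212  0.7836  0.0034]
 [ 0.4133  0.3313 -0.8482]
 [-0.6658 -0.5255 -0.5297]]
top 347.5554841787241 347.5554841787241 253.53963197688608 186.91575373869352 [ 0.4515 -0.0036  0.8821]
[[-0.0146 -0.9996 -0.0259]
 [-0.9885  0.0183 -0.1499]
 [ 0.1503  0.0234 -0.9884]]
[0.2676 0.5365 0.2397] [[-0.8948  0.4465 -0.0009]
 [ 0.4465  0.8948 -0.0015]
 [ 0.0001 -0.0017 -1.    ]]
```

View pics/scene0.png

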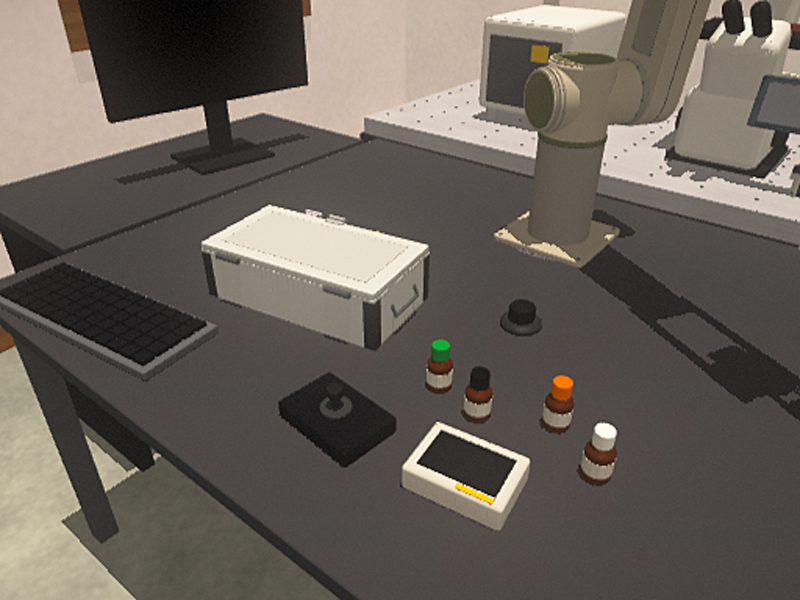

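View pics/top0.png

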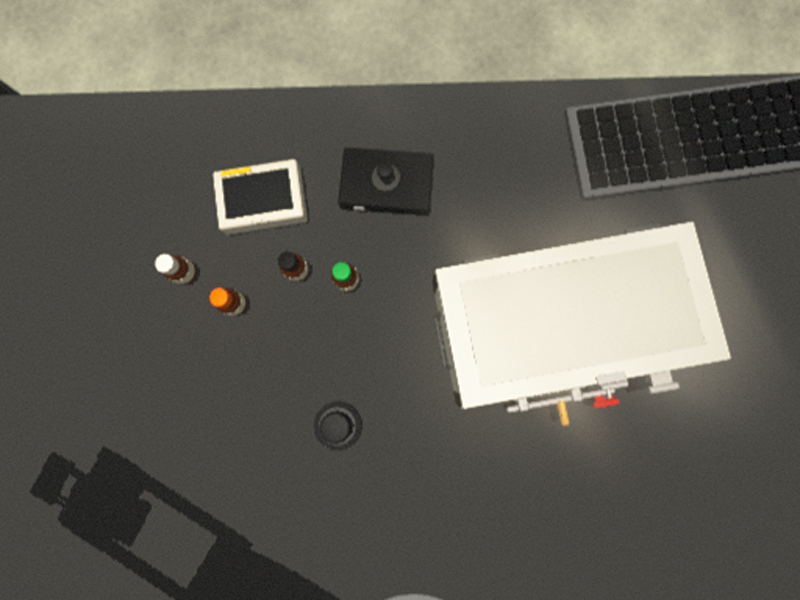

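The scene view shows the chest, with the lid's corners at about (270,206), (428,248), (363,297) and (203,243). The bottle caps are green (441,346), black (480,373), orange (563,383) and white (604,431). In the top view the lid's corners are at (436,269), (693,223), (728,357) and (465,407), the brass knob is at (564,412), the red lip at (606,402), the tab at (664,382) and the puck at (338,426).

Run:
```python
from h import *
c=cam('top'); crop(c,270,130,480,285,'topc'); s=cam('scene'); crop(s,120,120,420,320,'scenec')
import pickle; pickle.dump((c,s),open('c0.pkl','wb'))
```

```text
scale 3.8095238095238093
scale 2.6666666666666665
```

View pics/topc.png

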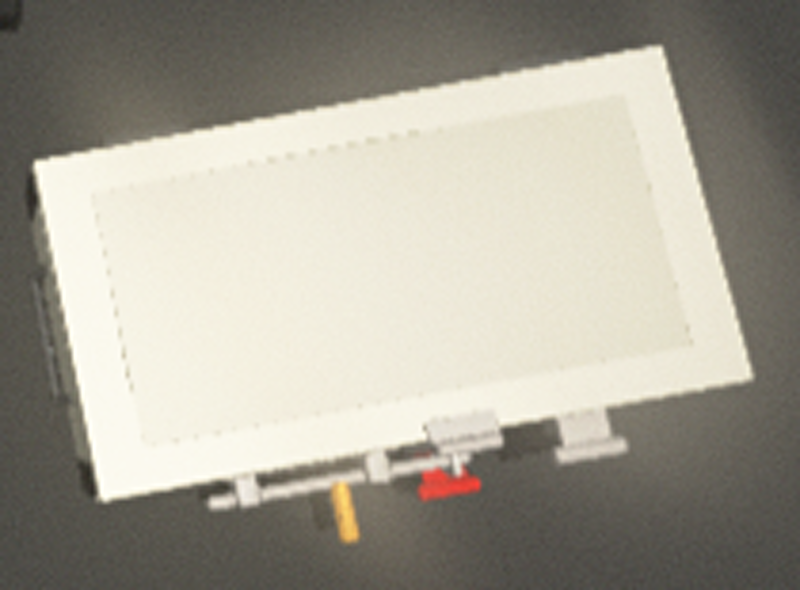

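View pics/scenec.png

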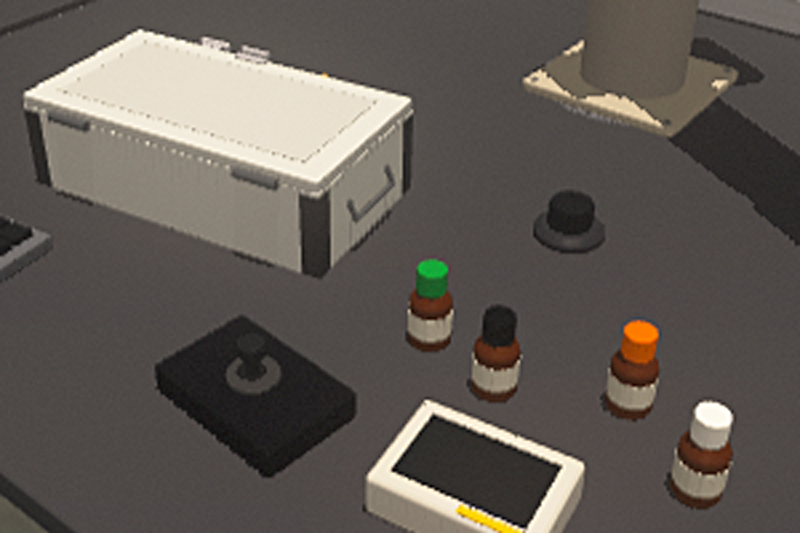

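The enlarged crops give the lid's corners, top crop (34,160), (662,46), (752,379), (102,499) and scene crop (318,188), (25,100), (140,30), (412,100). They also show the knob running from (340,488) to (348,540), the lip's rolled edge from (421,494) to (480,488), the tab bar from (558,457) to (626,447), and the cap tops.

Run:
```python
from h import *
import pickle
from scipy.optimize import least_squares
np.set_printoptions(precision=4,suppress=True)
c,s=pickle.load(open('c0.pkl','rb'))
f=lambda x,y,sc,ox,oy:((x+.5)/sc-.5+ox,(y+.5)/sc-.5+oy)
T=lambda x,y:(c,)+f(x,y,3.8095,270,130)
S=lambda x,y:(s,)+f(x,y,2.66667,120,120)
U=lambda x,y:(c,)+f(x,y,1.5625,0,0)
obj=[(.1,.189),(.1,-.189),(-.1,-.189),(-.1,.189)]
obs=[(T(34,160),S(318,188)),(T(662,46),S(25,100)),(T(752,379),S(140,30)),(T(102,499),S(412,100))]
for a,b in obs: X,e=tri(a,b); print('corner',X,e)
def W(p,o,z):
    x,y,th=p[:3]; return [x+np.cos(th)*o[0]-np.sin(th)*o[1],y+np.sin(th)*o[0]+np.cos(th)*o[1],z]
def res(p):
    return np.concatenate([proj(k[0],W(p,o,p[3]))-np.array(k[1:]) for o,ks in zip(obj,obs) for k in ks])
r=least_squares(res,[.5,-.25,0.1,.114]); print(r.x,np.abs(r.fun).max()); print(r.fun.reshape(-1,4))
p=r.x
for n,o,z in [('knob',(-.136,-.02+.066),.083),('knobdrawn',(-.136,.086),.083),('lip',(-.132,-.02),.068),('hhinge',(-.106,-.02),.1185),('tab',(-.122,-.09),.1075),('staple',(-.115,-.02),.083),('bedmid',(-.019,0),.05)]:
    X=W(p,o,z); q=proj(c,X); print(n,X,'topcrop',(q-[270,130])*3.81)
for n,a,b in [('g',U(341,270),S(432,266)),('k',U(287,261),S(499,312)),('o',U(219,297),S(641,328)),('w',U(164,263),S(713,409))]:
    X,e=tri(a,b); print(n,X,e)
print('puck',tri(U(336,427),S(571,200)), atz(*U(338,426),.02))
```

```text
corner [ 0.6023 -0.041   0.107 ] [np.float64(0.7592655112927185), np.float64(0.6773986420206676)]
corner [ 0.6631 -0.4152  0.1056] [np.float64(1.637591781254566), np.float64(1.2022267302935807)]
corner [ 0.467  -0.4458  0.1123] [np.float64(0.37223387535211194), np.float64(0.23542484369955327)]
corner [ 0.4048 -0.0752  0.1101] [np.float64(0.4348989663248171), np.float64(0.3249495634476448)]
[ 0.5343 -0.2449  0.1653  0.1085] 1.4667051190021994
[[-0.1142  0.5368 -0.8654 -0.8109]
 [-0.7921  0.3017 -1.4667 -1.2216]
 [-0.3794  0.3951 -0.4243  0.8098]
 [-0.5139  0.3399 -0.2242  0.459 ]]
knob [np.float64(0.39254631947456764), np.float64(-0.22194616130650813), 0.083] topcrop [346.6746 513.8412]
knobdrawn [np.float64(0.38596532095109215), np.float64(-0.18249124452248724), 0.083] topcrop [279.5564 526.2059]
lip [np.float64(0.4073504587167043), np.float64(-0.28638867414779506), 0.068] topcrop [446.7049 485.3059]
hhinge [np.float64(0.4329961546263179), np.float64(-0.282111025107536), 0.1185] topcrop [467.5259 443.5148]
tab [np.float64(0.42873093532879164), np.float64(-0.35378952888896276), 0.1075] topcrop [587.9533 448.9353]
staple [np.float64(0.4241187983499132), np.float64(-0.283591749775318), 0.083] topcrop [448.8788 457.6174]
bedmid [np.float64(0.5155200993698256), np.float64(-0.24806989492696635), 0.05] topcrop [361.9959 308.0487]
g [0.6082 0.0987 0.0824] [np.float64(0.2461093159754881), np.float64(0.2435721641202494)]
k [0.6244 0.1803 0.0812] [np.float64(0.04681348732382429), np.float64(0.04929139118058175)]
o [0.5706 0.2827 0.082 ] [np.float64(0.35762943265185027), np.float64(0.37747036069841267)]
w [0.6244 0.3681 0.083 ] [np.float64(0.17861672015431382), np.float64(0.2084836621015361)]
puck (array([0.3742, 0.1119, 0.0402]), [np.float64(0.44386281518531917), np.float64(0.3722779011904557)]) [0.3744 0.1107 0.02  ]
```

Run:
```python
from h import *
import pickle
from scipy.optimize import least_squares
np.set_printoptions(precision=4,suppress=True)
c,s=pickle.load(open('c0.pkl','rb'))
f=lambda x,y,sc,ox,oy:np.array(((x+.5)/sc-.5+ox,(y+.5)/sc-.5+oy))
T=lambda x,y:f(x,y,3.8095,270,130)
obs=[((.1,.189,.114),T(34,160)),((.1,-.189,.114),T(662,46)),((-.1,-.189,.114),T(752,379)),((-.1,.189,.114),T(102,499)),
((-.15,.046,.083),T(348,541)),((-.132,-.02+.018,.068),T(421,496)),((-.132,-.038,.068),T(480,487)),((-.122,-.07,.1075),T(558,455)),((-.122,-.11,.1075),T(626,445))]
def W(p,o): x,y,th=p; return [x+np.cos(th)*o[0]-np.sin(th)*o[1],y+np.sin(th)*o[0]+np.cos(th)*o[1],o[2]]
r=least_squares(lambda p:np.concatenate([proj(c,W(p,o))-k for o,k in obs]),[.53,-.245,.165],loss='soft_l1')
print(r.x);print(r.fun.reshape(-1,2))
```

```text
[ 0.5338 -0.2451  0.1659]
[[ 0.0429  0.3306]
 [ 0.5064 -0.226 ]
 [ 1.2093  0.4797]
 [-0.1602  0.7735]
 [ 1.5502 -0.2257]
 [-0.5581 -0.8183]
 [-0.5067 -1.3293]
 [-0.7371  0.6247]
 [-0.4686 -0.1005]]
```

Careful with the scale: shifts go in shares of 0.5 m and turns go in shares of 120 degrees. That gives: 0.15 rad / 2.0944 = 0.0716.

Call:
nudge_tcp(
  steps=[0.035, 0, 0, 0, 0.0716, 0.035, 0, 0, 0, 0.0716, 0.035, 0, 0, 0, 0.0716, 0.035, 0, 0, 0, 0.0716, 0.035, 0, 0, 0, 0.0716, 0.035, 0, 0, 0, 0.0716, 0.035, 0, 0, 0, 0.0716, 0.035, 0, 0, 0, 0.0716, 0.035, 0, 0, 0, 0.0716, 0.035, 0, 0, 0, 0.0716, 0.035, 0, 0, 0, 0.0716, 0.035, 0, 0, 0, 0.0716, 0.035, 0, 0, 0, 0.0716, 0.035, 0, 0, 0, 0.0716, 0.035, 0, 0, 0, 0.0716, 0.035, 0, 0, 0, 0.0716, 0.035, 0, 0, 0, 0.0525],
  force=20,
)

```text
t: 1.9
tool_pos: [0.2678, 0.5368, 0.2403]
orientation: [3.131, 0.255, -0.001]
force: [-0.5, 1.5, -0.0]
opening: 0.0351
gripper_force: 0.0
```

Add to h.py:
```python
CH=[.534,-.2455,.1655]
def W(o,ch=None):
    x,y,th=ch or CH; return np.array([x+np.cos(th)*o[0]-np.sin(th)*o[1],y+np.sin(th)*o[0]+np.cos(th)*o[1],o[2]])
def delta(X):  # X: desired TCP, world
    p,R=tool(); return np.round(R.inv().apply(np.asarray(X)-p),4)
```

```bash
python3 -c "
from h import *
print(W((-.136,.0475,.2)),delta(W((-.136,.0475,.2))))"
```

```text
[ 0.39203288 -0.22105443  0.2       ] [-2.000e-04  7.679e-01  4.060e-02]
```

Scaled: 0.045 m / 0.5 = 0.09, -0.02 m / 0.5 = -0.04.

Call:
nudge_tcp(
  steps=[0.035, 0.04, 0.09, 0, 0, 0.035, 0.04, 0.09, 0, 0, 0.035, 0.04, 0.09, 0, 0, 0.035, 0.04, 0.09, 0, 0, 0.035, 0.04, 0.09, 0, 0, 0.035, 0, 0.09, 0, 0, 0.035, 0, 0.09, 0, 0, 0.035, 0, 0.09, 0, 0, 0.035, 0, 0.09, 0, 0, 0.035, 0, 0.09, 0, 0, 0.035, 0, 0.09, 0, 0, 0.035, 0, 0.09, 0, 0, 0.035, -0.04, 0.09, 0, 0, 0.035, -0.04, 0.09, 0, 0, 0.035, -0.04, 0.09, 0, 0, 0.035, -0.04, 0.09, 0, 0, 0.035, -0.04, 0.09, 0.08, 0, 0.035, 0, 0.006, 0, 0, 0.035, 0, 0, 0, 0],
)

```text
t: 3.8
tool_pos: [0.3986, -0.2105, 0.2083]
orientation: [-3.129, -0.26, 0.002]
force: [0.3, -0.2, 0.5]
opening: 0.0349
gripper_force: 0.0
```

```bash
python3 -c "
from h import *
print(delta(W((-.136,.0475,.086))))"
```

```text
[-0.008   0.0095  0.1223]
```

Scaled: 0.042 m / 0.5 = 0.084, 0.04 m / 0.5 = 0.08.

Call:
nudge_tcp(
  steps=[0.035, -0.016, 0.019, 0, 0, 0.035, 0, 0, 0.08, 0, 0.035, 0, 0, 0.08, 0, 0.035, 0, 0, 0.084, 0, 0.035, 0, 0, 0, 0, 0, 0, 0, 0, 0, 0, 0, 0, 0, 0, 0, 0, 0, 0, 0, 0, 0, 0, 0, 0],
  force=10,
)

```text
t: 4.7
tool_pos: [0.3946, -0.2205, 0.0894]
orientation: [-3.13, -0.265, -0.005]
force: [-1.2, 6.9, 6.9]
opening: 0.0115
gripper_force: 10.0
```

```bash
python3 -c "
from h import *
print(delta(W((-.136,.0475,.086))));c=cam('top');crop(c,290,180,430,285,'knob1')"
```

```text
[-0.0026  0.0001  0.0034]
scale 5.714285714285714
```

View pics/knob1.png

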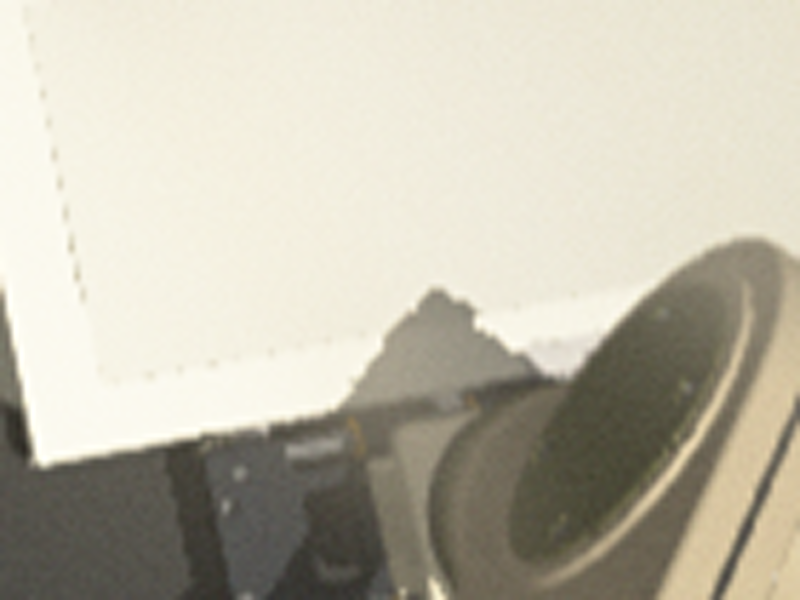

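The gripper is holding the knob (opening 0.0115). The picture shows the arm covering the front of the chest, so it adds little.

Scaled: -0.01 m / 0.5 = -0.02, -0.003 m / 0.5 = -0.006.

Call:
nudge_tcp(
  steps=[0, 0, -0.02, 0, 0, 0, 0, -0.02, 0, 0, 0, 0, -0.02, 0, 0, 0, 0, -0.02, 0, 0, 0, 0, -0.006, 0, 0, 0, 0, 0, 0, 0, 0, 0, 0, 0, 0],
)

```text
t: 5.45
tool_pos: [0.3879, -0.1807, 0.0895]
orientation: [3.124, 0.265, 0.007]
force: [3.6, -10.8, 1.2]
opening: 0.0116
gripper_force: 10.0
```

```bash
python3 -c "
from h import *
print(delta(W((-.136,.0875,.086))))"
```

```text
[-0.0026  0.0004  0.0035]
```

Scaled: -0.045 m / 0.5 = -0.09, 0.036 m / 0.5 = 0.072.

Call:
nudge_tcp(
  steps=[0.04, 0, 0.002, 0, 0, 0.04, 0, 0, 0, 0, 0.04, 0, 0, 0, 0, 0.06, 0, 0, -0.09, 0, 0.06, 0, 0, -0.09, 0, 0.06, 0, 0.07, 0, 0, 0.06, 0, 0.07, 0, 0, 0.06, 0, 0.072, 0, 0, 0.06, 0, 0, 0, 0, 0.06, 0, 0, 0, 0, 0.06, 0, 0, 0, 0],
)

```text
t: 6.55
tool_pos: [0.4036, -0.2828, 0.1766]
orientation: [-3.129, -0.265, 0.001]
force: [0.1, -0.2, -0.0]
opening: 0.06
gripper_force: 0.0
```

```bash
python3 -c "
from h import *
print(delta(W((-.133,-.0185,.082))));c=cam('top');crop(c,290,180,430,285,'knob2')"
```

```text
[0.0018 0.0033 0.0946]
scale 5.714285714285714
```

View pics/knob2.png

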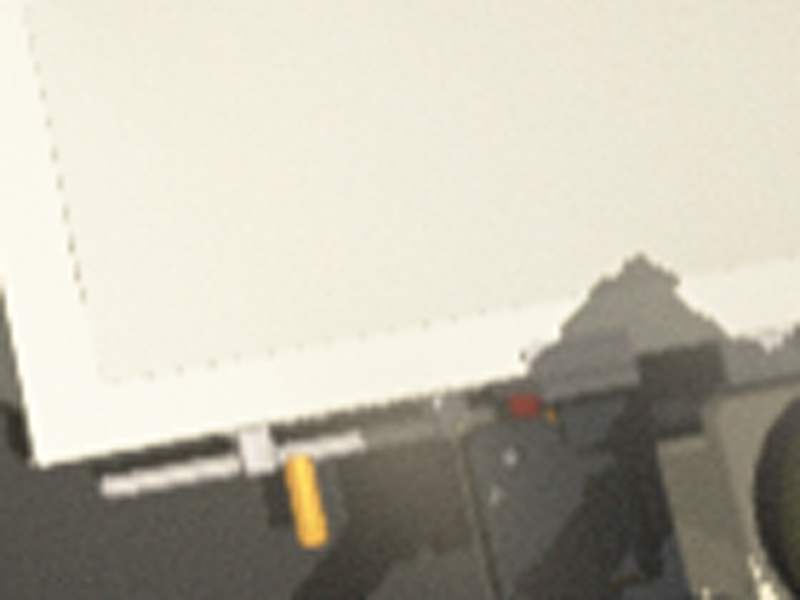

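The picture shows the bolt drawn: the rod's end is at (365,437) and the knob at (300,500), clear of the hasp.

Scaled: 0.035 m / 0.5 = 0.07, 0.0246 m / 0.5 = 0.0492.

Call:
nudge_tcp(
  steps=[0.06, 0.0036, 0.0066, 0, 0, 0.06, 0, 0, 0.07, 0, 0.06, 0, 0, 0.07, 0, 0.06, 0, 0, 0.0492, 0, 0.06, 0, 0, 0, 0, 0.02, 0, 0, 0, 0, 0.02, 0, 0, 0, 0, 0.02, 0, 0, 0, 0, 0.02, 0, 0, 0, 0],
  force=6,
)

```text
t: 7.5
tool_pos: [0.4072, -0.2857, 0.084]
orientation: [-3.128, -0.264, -0.003]
force: [1.8, 10.2, 7.6]
opening: 0.036
gripper_force: 6.0
```

```bash
python3 -c "
from h import *
print(delta(W((-.133,-.0185,.082))))
r=np.hypot(51,26)
t=np.linspace(0,4.1,18); f=np.arctan2(26,51)+t
x=-r*np.sin(f);z=r*np.cos(f)
for a,b,c in zip(t[1:],np.diff(x),np.diff(z)): print(round(a,2),round(b,1),round(c,1))
"
```

```text
[-0.0013 -0.0002  0.002 ]
0.24 -11.4 -7.7
0.48 -9.3 -10.2
0.72 -6.6 -12.1
0.96 -3.5 -13.3
1.21 -0.2 -13.8
1.45 3.1 -13.4
1.69 6.2 -12.3
1.93 9.0 -10.4
2.17 11.2 -8.0
2.41 12.8 -5.1
2.65 13.6 -1.9
2.89 13.7 1.4
3.14 13.0 4.7
3.38 11.5 7.6
3.62 9.3 10.1
3.86 6.6 12.1
4.1 3.6 13.3
```

Scaled: -0.0138 m / 0.5 = -0.0276, -0.001 m / 0.5 = -0.002.

Call:
nudge_tcp(
  steps=[0.02, 0, -0.002, 0, 0, 0.02, -0.0228, 0, -0.0154, 0, 0.02, -0.0186, 0, -0.0204, 0, 0.02, -0.0132, 0, -0.0242, 0, 0.02, -0.007, 0, -0.0266, 0, 0.02, -0.0004, 0, -0.0276, 0, 0.02, 0.0062, 0, -0.0268, 0, 0.02, 0.0124, 0, -0.0246, 0, 0.02, 0.018, 0, -0.0208, 0, 0.02, 0, 0, 0, 0],
)

```text
t: 8.5
tool_pos: [0.3951, -0.2875, 0.1782]
orientation: [-3.13, -0.266, -0.002]
force: [-5.0, 5.7, 3.5]
opening: 0.0356
gripper_force: 6.0
```

```bash
python3 -c "
from h import *
print(delta(W((-.133+.0127*-1,-.0185,.1772))))"
```

```text
[-0.0018 -0.      0.001 ]
```

Scaled: 0.0137 m / 0.5 = 0.0274, 0.0136 m / 0.5 = 0.0272.

Call:
nudge_tcp(
  steps=[0.02, 0.0224, 0, -0.016, 0, 0.02, 0.0256, 0, -0.0102, 0, 0.02, 0.0272, 0, -0.0038, 0, 0.02, 0.0274, 0, 0.0028, 0, 0.02, 0.026, 0, 0.0094, 0, 0.02, 0.023, 0, 0.0152, 0, 0.02, 0.0186, 0, 0.0202, 0, 0.02, 0.0132, 0, 0.0242, 0, 0.02, 0.0072, 0, 0.0246, 0, 0.02, 0, 0, 0, 0, 0.02, 0, 0, 0, 0],
)

```text
t: 9.6
tool_pos: [0.4893, -0.2715, 0.1434]
orientation: [3.13, 0.266, 0.004]
force: [3.3, 5.2, -0.4]
opening: 0.0361
gripper_force: 6.0
```

```bash
python3 -c "
from h import *
c=cam('scene');crop(c,180,110,300,200,'hasp1')"
```

```text
scale 6.666666666666667
```

View pics/hasp1.png

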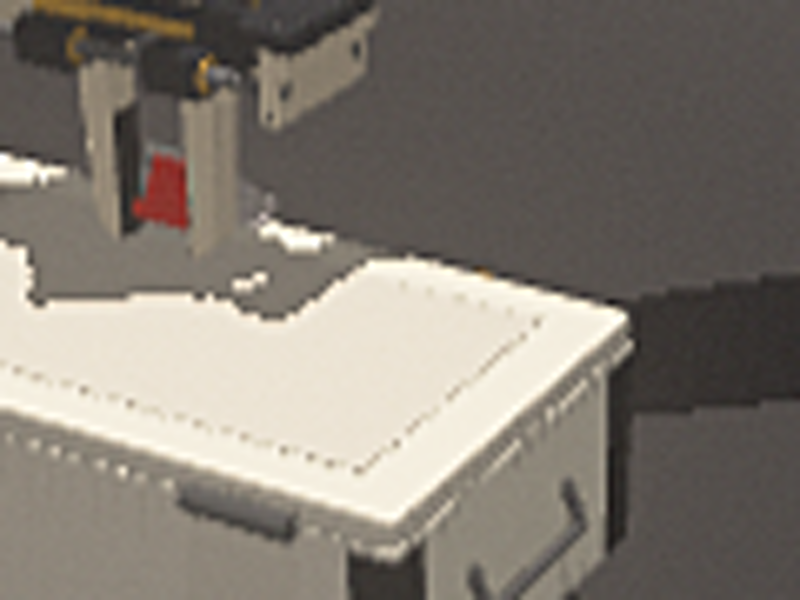

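The hasp is folded back over the lid, with the red lip between the fingers at (165,195). I'll press it the last few millimetres to its stop and release it.

Scaled: -0.04 m / 0.5 = -0.08, 0.03 m / 0.5 = 0.06.

Call:
nudge_tcp(
  steps=[0.02, 0, 0, 0.008, 0, 0.02, 0, 0, 0.002, 0, 0.02, 0, 0, 0, 0, 0.06, 0, 0, 0, 0, 0.06, 0, 0, 0, 0, 0.06, 0, 0, -0.08, 0, 0.065, 0, 0, -0.08, 0, 0.065, -0.08, 0.04, 0, 0, 0.065, -0.08, 0.04, 0, 0, 0.065, 0, 0.06, 0, 0, 0.065, 0, 0, 0, 0, 0.065, 0, 0, 0, 0, 0.065, 0, 0, 0, 0],
)

```text
t: 10.95
tool_pos: [0.4208, -0.354, 0.2178]
orientation: [3.13, 0.265, 0.0]
force: [0.1, 0.6, -0.1]
opening: 0.0649
gripper_force: 0.0
```

```bash
python3 -c "
from h import *
print(delta(W((-.122,-.0885,.1185))))"
```

```text
[0.0076 0.0002 0.0993]
```

Scaled: 0.04 m / 0.5 = 0.08, 0.019 m / 0.5 = 0.038.

Call:
nudge_tcp(
  steps=[0.065, 0.0152, 0, 0, 0, 0.065, 0, 0, 0.08, 0, 0.065, 0, 0, 0.08, 0, 0.065, 0, 0, 0.038, 0, 0.065, 0, 0, 0, 0, 0.02, 0, 0, 0, 0, 0.02, 0, 0, 0, 0, 0.02, 0, 0, 0, 0, 0.02, 0, 0, 0, 0],
  force=20,
)

```text
t: 11.85
tool_pos: [0.4287, -0.3526, 0.1202]
orientation: [-3.13, -0.265, -0.002]
force: [-0.0, 3.0, 5.0]
opening: 0.0394
gripper_force: 20.0
```

```bash
python3 -c "
from h import *
print(delta(W((-.122,-.0885,.1185))))
t=np.linspace(0,1.75,22)+np.arctan2(7,222);r=np.hypot(222,7)
x=-r*np.cos(t);z=r*np.sin(t)
print(*['[0.02,%.4f,0,%.4f,0]'%(a/1e3,-b/1e3) for a,b in zip(np.diff(x),np.diff(z))])"
```

```text
[-0.0005  0.0002  0.0017]
[0.02,0.0014,0,-0.0185,0] [0.02,0.0029,0,-0.0183,0] [0.02,0.0044,0,-0.0180,0] [0.02,0.0059,0,-0.0175,0] [0.02,0.0073,0,-0.0170,0] [0.02,0.0087,0,-0.0163,0] [0.02,0.0100,0,-0.0155,0] [0.02,0.0113,0,-0.0147,0] [0.02,0.0125,0,-0.0137,0] [0.02,0.0136,0,-0.0126,0] [0.02,0.0146,0,-0.0114,0] [0.02,0.0155,0,-0.0102,0] [0.02,0.0163,0,-0.0088,0] [0.02,0.0169,0,-0.0074,0] [0.02,0.0175,0,-0.0060,0] [0.02,0.0179,0,-0.0045,0] [0.02,0.0183,0,-0.0030,0] [0.02,0.0184,0,-0.0015,0] [0.02,0.0185,0,0.0000,0] [0.02,0.0184,0,0.0016,0] [0.02,0.0182,0,0.0031,0]
```

Scaled: -0.0185 m / 0.5 = -0.037, -0.0183 m / 0.5 = -0.0366.

Call:
nudge_tcp(
  steps=[0.02, 0.0028, 0, -0.037, 0, 0.02, 0.0058, 0, -0.0366, 0, 0.02, 0.0088, 0, -0.036, 0, 0.02, 0.0118, 0, -0.035, 0, 0.02, 0.0146, 0, -0.034, 0, 0.02, 0.0174, 0, -0.0326, 0, 0.02, 0.02, 0, -0.031, 0, 0.02, 0.0226, 0, -0.0294, 0, 0.02, 0.025, 0, -0.0274, 0, 0.02, 0.0272, 0, -0.0252, 0, 0.02, 0, 0, 0, 0],
)

```text
t: 12.95
tool_pos: [0.5058, -0.3396, 0.2826]
orientation: [3.13, 0.266, 0.002]
force: [-2.7, 3.5, 5.6]
opening: 0.0401
gripper_force: 20.0
```

```bash
python3 -c "
from h import *
print(delta(W((-.122+.0781,-.0885,.1185+.1621))))"
```

```text
[-0.0006  0.0003  0.002 ]
```

Scaled: 0.0185 m / 0.5 = 0.037, 0.0184 m / 0.5 = 0.0368.

Call:
nudge_tcp(
  steps=[0.02, 0.0292, 0, -0.0228, 0, 0.02, 0.031, 0, -0.0204, 0, 0.02, 0.0326, 0, -0.0176, 0, 0.02, 0.0338, 0, -0.0148, 0, 0.02, 0.035, 0, -0.012, 0, 0.02, 0.0358, 0, -0.009, 0, 0.02, 0.0366, 0, -0.006, 0, 0.02, 0.0368, 0, -0.003, 0, 0.02, 0.037, 0, 0, 0, 0.02, 0.0368, 0, 0.0032, 0, 0.02, 0.0364, 0, 0.0062, 0, 0.02, 0.004, 0, 0, 0, 0.02, 0, 0, 0, 0, 0.02, 0, 0, 0, 0],
)

```text
t: 14.35
tool_pos: [0.6959, -0.3076, 0.3306]
orientation: [3.129, 0.267, 0.008]
force: [5.2, 0.7, 4.9]
opening: 0.039
gripper_force: 20.0
```

```bash
python3 -c "
from h import *
t=1.75+np.arctan2(7,222);r=np.hypot(222,7)/1e3
print(delta(W((.1-r*np.cos(t),-.0885,.1005+r*np.sin(t)+.011))))"
```

```text
[-0.003   0.0006  0.0019]
```

Scaled: 0.004 m / 0.5 = 0.008, 0.0008 m / 0.5 = 0.0016.

Call:
nudge_tcp(
  steps=[0.02, 0.008, 0, 0.0016, 0, 0.02, 0.008, 0, 0.0016, 0, 0.02, 0, 0, 0, 0, 0.02, 0, 0, 0, 0],
)

```text
t: 14.75
tool_pos: [0.7019, -0.3066, 0.3292]
orientation: [3.129, 0.264, 0.002]
force: [-3.4, 2.3, 7.6]
opening: 0.0391
gripper_force: 20.0
```

Scaled: 0.003 m / 0.5 = 0.006, 0.0006 m / 0.5 = 0.0012.

Call:
nudge_tcp(
  steps=[0.02, 0.006, 0, 0.0012, 0, 0.02, 0.006, 0, 0.0012, 0, 0.02, 0, 0, 0, 0, 0.02, 0, 0, 0, 0],
)

```text
t: 15.15
tool_pos: [0.7056, -0.3061, 0.3278]
orientation: [-3.131, -0.262, 0.006]
force: [-15.8, 3.1, 11.2]
opening: 0.0343
gripper_force: 20.8
```

Scaled: -0.045 m / 0.5 = -0.09, -0.04 m / 0.5 = -0.08.

Call:
nudge_tcp(
  steps=[0.07, -0.008, 0, 0, 0, 0.07, 0, 0, 0, 0, 0.07, 0, 0, 0, 0, 0.07, 0, 0, -0.05, 0, 0.07, 0, 0, -0.05, 0, 0.08, -0.06, 0, 0, 0, 0.08, -0.08, -0.04, 0, 0, 0.08, -0.06, -0.08, 0, 0, 0.08, -0.04, -0.08, 0, 0, 0.08, -0.04, -0.09, 0, 0, 0.08, -0.04, -0.09, 0, 0, 0.08, 0, -0.09, 0, 0, 0.08, 0, -0.09, 0, 0, 0.08, 0, -0.09, 0, 0, 0.08, 0, -0.09, 0, 0, 0.08, 0, -0.09, 0, 0, 0.08, 0, -0.09, 0, 0, 0.08, 0, -0.09, 0, 0, 0.08, 0, 0, 0, 0, 0.08, 0, 0, 0, 0],
)

```text
t: 17.15
tool_pos: [0.4615, 0.1656, 0.3755]
orientation: [3.129, 0.269, -0.001]
force: [0.7, 0.1, 0.3]
opening: 0.08
gripper_force: 0.0
```

Run:
```python
from h import *
c=cam('top','top3');s=cam('scene')
im=np.vstack([c['image'][110:290,240:500],s['image'][60:240,60:320]])[:,:,::-1]
cv2.imwrite('pics/both3.png',cv2.resize(im,None,fx=1.66,fy=1.66,interpolation=cv2.INTER_CUBIC))
import pickle;pickle.dump((c,s),open('c3.pkl','wb'))
```

```text
(no output)
```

View pics/both3.png

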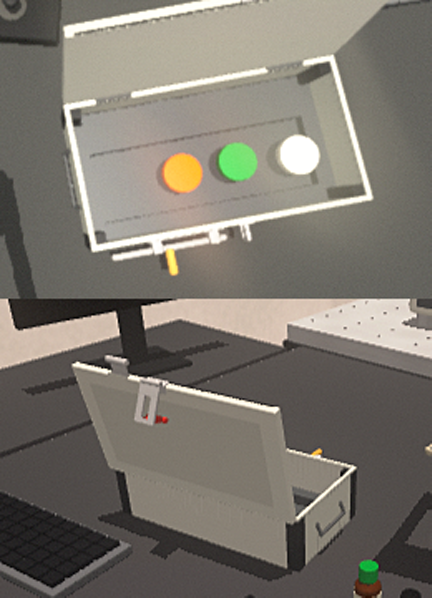

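Three cans stand in the bed. In the top part of the picture, orange is at (183,173), green at (238,161) and white at (299,155), while black is absent. The lid leans fully back with the hasp folded over it.

Add to h.py:
```python
def cans(c,z,win=(240,110,500,290),amin=60):
    u0,v0,u1,v1=win; h=cv2.cvtColor(c['image'][v0:v1,u0:u1],cv2.COLOR_RGB2HSV); out={}
    for n,lo,hi in [('orange',(5,140,120),(20,255,255)),('green',(40,110,60),(85,255,255)),('white',(0,0,190),(180,60,255))]:
        m=cv2.inRange(h,lo,hi); k,l,st,ce=cv2.connectedComponentsWithStats(m)
        for i in range(1,k):
            w,hh,a=st[i][2:5]
            if a>=amin and abs(w-hh)<6 and a>.6*w*hh:
                X=atz(c,ce[i][0]+u0,ce[i][1]+v0,z); D=2*np.sqrt(a/np.pi)*np.linalg.norm(X+np.asarray(c['R']).T@c['t'])/c['fx']
                out.setdefault(n,[]).append((X.round(4),a,round(D,4)))
    return out
def inch_ch(X):
    d=np.asarray(X)[:2]-CH[:2]; t=CH[2]; return np.round([d[0]*np.cos(t)+d[1]*np.sin(t),-d[0]*np.sin(t)+d[1]*np.cos(t)],4)
```

Run:
```python
from h import *
import pickle
c,s=pickle.load(open('c3.pkl','rb'))
for n,L in cans(c,.062).items():
    for a in L: print(n,a,inch_ch(a[0]))
# chest rim check with z=.1: top crop coords -> px (both3 scale 1.66, off 240,110)
for x,y in [(68,106),(331,58),(371,199),(93,248)]:
    X=atz(c,(x+.5)/1.66-.5+240,(y+.5)/1.66-.5+110,.1); print(X,inch_ch(X))
```

```text
green (array([ 0.5223, -0.2854,  0.062 ]), np.int32(413), np.float64(0.0574)) [-0.0181 -0.0374]
white (array([ 0.5313, -0.3728,  0.062 ]), np.int32(477), np.float64(0.064)) [-0.0236 -0.1251]
[ 0.59988107 -0.04769962  0.1       ] [0.0976 0.1842]
[ 0.66005128 -0.4110979   0.1       ] [ 0.097  -0.1841]
[ 0.46663491 -0.44536182  0.1       ] [-0.0994 -0.186 ]
[ 0.40781217 -0.07572969  0.1       ] [-0.0965  0.1882]
```

Scaled: -0.15 rad / 2.0944 = -0.0716.

```bash
sed -i "s/(5,140,120),(20,255,255)/(4,110,120),(24,255,255)/" h.py
```

Call:
nudge_tcp(
  steps=[0.08, 0, 0, 0, -0.0716, 0.08, 0, 0, 0, -0.0716, 0.08, 0, 0, 0, -0.0716, 0.08, 0, 0, 0, -0.0716, 0.08, 0, 0, 0, -0.0716, 0.08, 0, 0, 0, -0.0716, 0.08, 0, 0, 0, -0.0716, 0.08, 0, 0, 0, -0.0716, 0.08, 0, 0, 0, -0.0716, 0.08, 0, 0, 0, -0.0716, 0.08, 0, 0, 0, -0.0339, 0.08, 0, 0, 0, 0, 0.08, 0, 0, 0, 0],
)

```text
t: 18.55
tool_pos: [0.4622, 0.1638, 0.3758]
orientation: [2.031, 2.396, -0.0]
force: [0.2, 0.3, -0.4]
opening: 0.0801
gripper_force: 0.0
```

Run:
```python
from h import *
c=cam('top')
for n,L in cans(c,.062).items():
    for a in L: print(n,a,inch_ch(a[0]),delta(a[0]))
h=cv2.cvtColor(c['image'],cv2.COLOR_RGB2HSV);u=int(183/1.66+240);v=int(173/1.66+110)
print(h[v,u],atz(c,183/1.66+240,173/1.66+110,.062))
```

```text
orange (array([ 0.5082, -0.2072,  0.062 ]), np.int32(471), np.float64(0.0597)) [-0.0191  0.042 ] [-0.3737 -0.0155  0.3139]
green (array([ 0.5224, -0.2853,  0.062 ]), np.int32(411), np.float64(0.0573)) [-0.018  -0.0373] [-0.4531 -0.0144  0.3139]
white (array([ 0.5313, -0.3728,  0.062 ]), np.int32(479), np.float64(0.0642)) [-0.0236 -0.1251] [-0.5409 -0.02    0.3139]
[ 21 182 255] [ 0.50729012 -0.20973052  0.062     ]
```

Careful with the scale: shifts go in shares of 0.5 m and turns go in shares of 120 degrees. That gives: -0.045 m / 0.5 = -0.09, -0.04 m / 0.5 = -0.08.

Call:
nudge_tcp(
  steps=[0.08, -0.08, -0.031, 0.04, 0, 0.08, -0.09, 0, 0.04, 0, 0.08, -0.09, 0, 0.04, 0, 0.08, -0.09, 0, 0.04, 0, 0.08, -0.09, 0, 0.04, 0, 0.08, -0.09, 0, 0.04, 0, 0.08, -0.09, 0, 0.04, 0, 0.08, -0.09, 0, 0.04, 0, 0.08, -0.04, 0, 0, 0, 0.08, 0, 0, 0, 0, 0.08, 0, 0, 0, 0, 0.08, 0, 0, 0, 0],
)

```text
t: 19.8
tool_pos: [0.5101, -0.2063, 0.217]
orientation: [2.024, 2.401, 0.001]
force: [0.8, 0.1, 0.4]
opening: 0.08
gripper_force: 0.0
```

Run:
```python
from h import *
print(delta((.5079,-.2085,.058)))
```

```text
[-0.0017 -0.0028  0.159 ]
```

Scaled: 0.04 m / 0.5 = 0.08, 0.039 m / 0.5 = 0.078.

Call:
nudge_tcp(
  steps=[0.08, -0.0034, -0.0056, 0.08, 0, 0.08, 0, 0, 0.08, 0, 0.08, 0, 0, 0.08, 0, 0.08, 0, 0, 0.078, 0, 0.08, 0, 0, 0, 0, 0.08, 0, 0, 0, 0, 0.03, 0, 0, 0, 0, 0.03, 0, 0, 0, 0, 0.03, 0, 0, 0, 0, 0.03, 0, 0, 0, 0, 0.03, 0, 0, 0, 0],
  force=15,
)

```text
t: 20.9
tool_pos: [0.508, -0.2099, 0.0583]
orientation: [2.025, 2.399, 0.001]
force: [0.1, 0.5, 6.8]
opening: 0.0539
gripper_force: 15.0
```

Scaled: 0.045 m / 0.5 = 0.09, -0.04 m / 0.5 = -0.08.

Call:
nudge_tcp(
  steps=[0.03, 0, 0, -0.06, 0, 0.03, 0, 0, -0.08, 0, 0.03, 0, 0, -0.08, 0, 0.03, 0, 0, -0.08, 0, 0.03, 0.09, 0, 0, 0, 0.03, 0.09, 0, 0, 0, 0.03, 0.09, 0, 0, 0, 0.03, 0.09, 0, 0, 0, 0.03, 0.09, 0, 0, 0, 0.03, 0.09, 0, 0, 0, 0.03, 0.09, 0, 0, 0, 0.03, 0.09, 0, 0, 0, 0.03, 0.09, 0, 0, 0, 0.03, 0.09, 0, 0, 0, 0.03, 0.06, 0.04, 0, 0, 0.03, 0, 0.09, 0, 0, 0.03, 0, 0, 0, 0, 0.03, 0, 0, 0, 0],
)

```text
t: 22.7
tool_pos: [0.4902, 0.2744, 0.2052]
orientation: [-2.025, -2.4, 0.005]
force: [-1.0, 0.3, -2.1]
opening: 0.0541
gripper_force: 15.0
```

Call:
nudge_tcp(
  steps=[0.03, 0, 0, 0, -0.0716, 0.03, 0, 0, 0, -0.0716, 0.03, 0, 0, 0, -0.0716, 0.03, 0, 0, 0, -0.0716, 0.03, 0, 0, 0, -0.0716, 0.03, 0, 0, 0, -0.0716, 0.03, 0, 0, 0, -0.0716, 0.03, 0, 0, 0, -0.0716, 0.03, 0, 0, 0, -0.0716, 0.03, 0, 0, 0, -0.0263, 0.03, 0, 0, 0, 0, 0.03, 0, 0, 0, 0],
)

```text
t: 23.9
tool_pos: [0.4901, 0.2743, 0.2074]
orientation: [-0.001, 3.141, 0.0]
force: [-0.7, 0.5, -1.9]
opening: 0.0537
gripper_force: 15.0
```

```bash
python3 -c "
from h import *
print(delta((.4936,.2827,.0513)))"
```

```text
[-0.0034  0.0084  0.1561]
```

Scaled: 0.04 m / 0.5 = 0.08, 0.03 m / 0.5 = 0.06.

Call:
nudge_tcp(
  steps=[0.03, -0.0068, 0.0168, 0.06, 0, 0.03, 0, 0, 0.08, 0, 0.03, 0, 0, 0.08, 0, 0.03, 0, 0, 0.06, 0, 0.03, 0, 0, 0.02, 0, 0.03, 0, 0, 0.012, 0, 0.03, 0, 0, 0, 0, 0.03, 0, 0, 0, 0],
)

```text
t: 24.7
tool_pos: [0.4953, 0.2837, 0.053]
orientation: [-0.004, 3.139, 0.002]
force: [0.4, -0.1, -1.3]
opening: 0.0534
gripper_force: 15.0
```

Scaled: 0.0012 m / 0.5 = 0.0024, -0.001 m / 0.5 = -0.002.

Call:
nudge_tcp(
  steps=[0.03, 0.0024, -0.002, 0.002, 0, 0.03, 0, 0, 0.002, 0, 0.03, 0, 0, 0, 0, 0.03, 0, 0, 0, 0, 0.068, 0, 0, 0, 0, 0.068, 0, 0, 0, 0, 0.068, 0, 0, 0, 0],
)

```text
t: 25.4
tool_pos: [0.4924, 0.282, 0.0486]
orientation: [0.005, -3.141, 0.0]
force: [-0.2, 0.2, 0.4]
opening: 0.0673
gripper_force: 0.0
```

Call:
nudge_tcp(
  steps=[0.068, 0, 0, -0.06, 0, 0.068, 0, 0, -0.08, 0, 0.08, 0, 0, -0.08, 0, 0.08, 0, 0, -0.1, 0, 0.08, 0, 0, -0.04, 0.0716, 0.08, 0, 0, 0, 0.0716, 0.08, 0, 0, 0, 0.0716, 0.08, 0, 0, 0, 0.0716, 0.08, 0, 0, 0, 0.0716, 0.08, 0, 0, 0, 0.0716, 0.08, 0, 0, 0, 0.0716, 0.08, 0, 0, 0, 0.0716, 0.08, 0, 0, 0, 0.0716, 0.08, 0, 0, 0, 0.0263, 0.08, 0, 0, 0, 0, 0.08, 0, 0, 0, 0],
)

```text
t: 27.0
tool_pos: [0.4925, 0.282, 0.2287]
orientation: [-2.023, -2.403, 0.001]
force: [0.4, 0.4, 0.4]
opening: 0.0794
gripper_force: 0.0
```

Run:
```python
from h import *
c=cam('top','top4')
for n,L in cans(c,.062).items():
    for a in L: print(n,a,inch_ch(a[0]),delta(a[0]))
print(cans(c,.054,(60,130,250,280)))
```

```text
green (array([ 0.5224, -0.2854,  0.062 ]), np.int32(425), np.float64(0.0582)) [-0.018  -0.0374] [-0.5642 -0.067   0.1668]
white (array([ 0.5313, -0.3731,  0.062 ]), np.int32(472), np.float64(0.0637)) [-0.0237 -0.1254] [-0.6521 -0.0732  0.1668]
{'orange': [(array([0.5744, 0.29  , 0.054 ]), np.int32(154), np.float64(0.0357)), (array([0.4922, 0.2794, 0.054 ]), np.int32(452), np.float64(0.0605))], 'green': [(array([0.6114, 0.1008, 0.054 ]), np.int32(127), np.float64(0.0311))]}
```

Scaled: -0.045 m / 0.5 = -0.09, 0.03 m / 0.5 = 0.06.

Call:
nudge_tcp(
  steps=[0.08, -0.09, -0.034, 0, 0, 0.08, -0.09, -0.02, 0, 0, 0.08, -0.09, -0.02, 0, 0, 0.08, -0.09, -0.02, 0, 0, 0.08, -0.09, -0.02, 0, 0, 0.08, -0.09, -0.02, 0, 0, 0.08, -0.09, 0, 0, 0, 0.08, -0.09, 0, 0, 0, 0.08, -0.09, 0, 0, 0, 0.08, -0.09, 0, 0, 0, 0.08, -0.09, 0, 0, 0, 0.08, -0.09, 0, 0, 0, 0.08, -0.05, 0, 0.06, 0, 0.08, 0, 0, 0, 0, 0.08, 0, 0, 0, 0, 0.08, 0, 0, 0, 0],
)

```text
t: 28.65
tool_pos: [0.522, -0.2854, 0.1998]
orientation: [2.024, 2.402, 0.001]
force: [-0.6, -0.0, 1.5]
opening: 0.0799
gripper_force: 0.0
```

Run:
```python
from h import *
print(delta((.522,-.287,.058)))
```

```text
[-0.0015 -0.0004  0.1418]
```

Green goes in front of its bottle (.6082,.0987), so the can's centre belongs at (.5312,.0987).

Scaled: 0.04 m / 0.5 = 0.08, 0.022 m / 0.5 = 0.044.

Call:
nudge_tcp(
  steps=[0.08, -0.003, -0.0008, 0.08, 0, 0.08, 0, 0, 0.08, 0, 0.08, 0, 0, 0.08, 0, 0.08, 0, 0, 0.044, 0, 0.08, 0, 0, 0, 0, 0.08, 0, 0, 0, 0, 0.03, 0, 0, 0, 0, 0.03, 0, 0, 0, 0, 0.03, 0, 0, 0, 0, 0.03, 0, 0, 0, 0, 0.03, 0, 0, 0, 0],
  force=15,
)

```text
t: 29.75
tool_pos: [0.5221, -0.2881, 0.058]
orientation: [2.025, 2.4, 0.0]
force: [-0.2, 1.0, 5.6]
opening: 0.0534
gripper_force: 15.0
```

Call:
nudge_tcp(
  steps=[0.03, 0, 0, -0.06, 0, 0.03, 0, 0, -0.08, 0, 0.03, 0, 0, -0.08, 0, 0.03, 0, 0, -0.08, 0, 0.03, 0.09, 0, 0, 0, 0.03, 0.09, 0, 0, 0, 0.03, 0.09, 0, 0, 0, 0.03, 0.09, 0, 0, 0, 0.03, 0.09, 0.02, 0, 0, 0.03, 0.09, 0.04, 0, 0, 0.03, 0.09, 0.04, 0, 0, 0.03, 0.09, 0.04, 0, 0, 0.03, 0.04, 0, 0, 0, 0.03, 0, 0, 0, 0, 0.03, 0, 0, 0, 0],
)

```text
t: 31.25
tool_pos: [0.5262, 0.0985, 0.2064]
orientation: [-2.024, -2.402, 0.002]
force: [0.4, 0.2, -1.7]
opening: 0.0538
gripper_force: 15.0
```

Call:
nudge_tcp(
  steps=[0.03, 0, 0, 0, -0.0716, 0.03, 0, 0, 0, -0.0716, 0.03, 0, 0, 0, -0.0716, 0.03, 0, 0, 0, -0.0716, 0.03, 0, 0, 0, -0.0716, 0.03, 0, 0, 0, -0.0716, 0.03, 0, 0, 0, -0.0716, 0.03, 0, 0, 0, -0.0716, 0.03, 0, 0, 0, -0.0716, 0.03, 0, 0, 0, -0.0263, 0.03, 0, 0, 0, 0, 0.03, 0, 0, 0, 0],
)

```text
t: 32.45
tool_pos: [0.5266, 0.0974, 0.2068]
orientation: [-0.001, -3.141, 0.0]
force: [0.0, -0.2, -2.5]
opening: 0.0539
gripper_force: 15.0
```

```bash
python3 -c "
from h import *
print(delta((.5312,.0987,.0513)))"
```

```text
[-0.0046  0.0014  0.1555]
```

Scaled: 0.04 m / 0.5 = 0.08, 0.03 m / 0.5 = 0.06.

Call:
nudge_tcp(
  steps=[0.03, -0.0092, 0.0028, 0.06, 0, 0.03, 0, 0, 0.08, 0, 0.03, 0, 0, 0.08, 0, 0.03, 0, 0, 0.06, 0, 0.03, 0, 0, 0.02, 0, 0.03, 0, 0, 0.012, 0, 0.03, 0, 0, 0.002, 0, 0.03, 0, 0, 0, 0, 0.03, 0, 0, 0, 0, 0.068, 0, 0, 0, 0, 0.068, 0, 0, 0, 0, 0.068, 0, 0, 0, 0],
)

```text
t: 33.65
tool_pos: [0.5316, 0.1001, 0.0505]
orientation: [-0.005, 3.141, 0.0]
force: [-0.5, -0.0, -0.5]
opening: 0.0674
gripper_force: 0.0
```

Call:
nudge_tcp(
  steps=[0.068, 0, 0, -0.06, 0, 0.068, 0, 0, -0.08, 0, 0.08, 0, 0, -0.08, 0, 0.08, 0, 0, -0.1, 0, 0.08, 0, 0, -0.04, 0.0716, 0.08, 0, 0, 0, 0.0716, 0.08, 0, 0, 0, 0.0716, 0.08, 0, 0, 0, 0.0716, 0.08, 0, 0, 0, 0.0716, 0.08, 0, 0, 0, 0.0716, 0.08, 0, 0, 0, 0.0716, 0.08, 0, 0, 0, 0.0716, 0.08, 0, 0, 0, 0.0716, 0.08, 0, 0, 0, 0.0263, 0.08, 0, 0, 0, 0, 0.08, 0, 0, 0, 0],
)

```text
t: 35.25
tool_pos: [0.5312, 0.1, 0.23]
orientation: [2.024, 2.403, 0.0]
force: [-0.1, 0.2, 0.3]
opening: 0.0799
gripper_force: 0.0
```

Run:
```python
from h import *
c=cam('top','top5')
for n,L in cans(c,.062).items():
    for a in L: print(n,a,inch_ch(a[0]),delta(a[0]))
print(cans(c,.054,(60,130,250,280)))
```

```text
white (array([ 0.5313, -0.3734,  0.062 ]), np.int32(444), np.float64(0.0618)) [-0.0237 -0.1257] [-0.4665 -0.0804  0.168 ]
{'orange': [(array([0.492 , 0.2799, 0.054 ]), np.int32(467), np.float64(0.0615))]}
```

Scaled: -0.045 m / 0.5 = -0.09, -0.043 m / 0.5 = -0.086.

Call:
nudge_tcp(
  steps=[0.08, -0.086, -0.04, 0, 0, 0.08, -0.09, -0.04, 0, 0, 0.08, -0.09, -0.04, 0, 0, 0.08, -0.09, -0.04, 0, 0, 0.08, -0.09, 0, 0, 0, 0.08, -0.09, 0, 0, 0, 0.08, -0.09, 0, 0, 0, 0.08, -0.09, 0, 0, 0, 0.08, -0.09, 0, 0, 0, 0.08, -0.09, 0, 0, 0, 0.08, -0.04, 0, 0.06, 0, 0.08, 0, 0, 0, 0, 0.08, 0, 0, 0, 0, 0.08, 0, 0, 0, 0],
)

```text
t: 36.7
tool_pos: [0.5315, -0.3742, 0.201]
orientation: [2.024, 2.401, 0.0]
force: [0.3, 1.1, 0.6]
opening: 0.0804
gripper_force: 0.0
```

Run:
```python
from h import *
print(delta((.5313,-.375,.058)))
```

```text
[-0.0007 -0.0004  0.143 ]
```

Scaled: 0.04 m / 0.5 = 0.08, 0.023 m / 0.5 = 0.046.

Call:
nudge_tcp(
  steps=[0.08, -0.0014, -0.0008, 0.08, 0, 0.08, 0, 0, 0.08, 0, 0.08, 0, 0, 0.08, 0, 0.08, 0, 0, 0.046, 0, 0.08, 0, 0, 0, 0, 0.08, 0, 0, 0, 0, 0.03, 0, 0, 0, 0, 0.03, 0, 0, 0, 0, 0.03, 0, 0, 0, 0, 0.03, 0, 0, 0, 0, 0.03, 0, 0, 0, 0],
  force=15,
)

```text
t: 37.8
tool_pos: [0.5313, -0.376, 0.0581]
orientation: [2.025, 2.4, 0.0]
force: [-0.2, 1.4, 5.3]
opening: 0.0538
gripper_force: 15.0
```

Call:
nudge_tcp(
  steps=[0.03, 0, 0, -0.06, 0, 0.03, 0, 0, -0.08, 0, 0.03, 0, 0, -0.08, 0, 0.03, 0, 0, -0.08, 0, 0.03, 0.09, 0, 0, 0, 0.03, 0.09, 0, 0, 0, 0.03, 0.09, 0, 0, 0, 0.03, 0.09, 0, 0, 0, 0.03, 0.09, 0, 0, 0, 0.03, 0.09, 0, 0, 0, 0.03, 0.09, 0, 0, 0, 0.03, 0.09, 0.02, 0, 0, 0.03, 0.09, 0.04, 0, 0, 0.03, 0.09, 0.04, 0, 0, 0.03, 0.09, 0.04, 0, 0, 0.03, 0.09, 0.04, 0, 0, 0.03, 0.09, 0.04, 0, 0, 0.03, 0.09, 0.04, 0, 0, 0.03, 0.09, 0, 0, 0, 0.03, 0.09, 0, 0, 0],
)

```text
t: 39.8
tool_pos: [0.5372, 0.3577, 0.2057]
orientation: [-2.026, -2.4, 0.003]
force: [1.0, 0.0, -1.9]
opening: 0.0539
gripper_force: 15.0
```

Call:
nudge_tcp(
  steps=[0.03, 0, 0, 0, -0.0716, 0.03, 0, 0, 0, -0.0716, 0.03, 0, 0, 0, -0.0716, 0.03, 0, 0, 0, -0.0716, 0.03, 0, 0, 0, -0.0716, 0.03, 0, 0, 0, -0.0716, 0.03, 0, 0, 0, -0.0716, 0.03, 0, 0, 0, -0.0716, 0.03, 0, 0, 0, -0.0716, 0.03, 0, 0, 0, -0.0263, 0.03, 0, 0, 0, 0, 0.03, 0, 0, 0, 0],
)

```text
t: 41.0
tool_pos: [0.5376, 0.3559, 0.2063]
orientation: [0.002, -3.141, 0.001]
force: [0.1, 0.1, -2.5]
opening: 0.0536
gripper_force: 15.0
```

```bash
python3 -c "
from h import *
print(delta((.5474,.3681,.0513)))"
```

```text
[-0.01    0.0123  0.155 ]
```

Scaled: 0.04 m / 0.5 = 0.08, 0.03 m / 0.5 = 0.06.

Call:
nudge_tcp(
  steps=[0.03, -0.02, 0.0246, 0.06, 0, 0.03, 0, 0, 0.08, 0, 0.03, 0, 0, 0.08, 0, 0.03, 0, 0, 0.06, 0, 0.03, 0, 0, 0.02, 0, 0.03, 0, 0, 0.011, 0, 0.03, 0, 0, 0.002, 0, 0.03, 0, 0, 0, 0, 0.03, 0, 0, 0, 0, 0.066, 0, 0, 0, 0, 0.066, 0, 0, 0, 0, 0.066, 0, 0, 0, 0],
)

```text
t: 42.2
tool_pos: [0.5482, 0.3687, 0.0512]
orientation: [-0.005, 3.14, 0.001]
force: [0.7, 1.1, 0.6]
opening: 0.0656
gripper_force: 0.0
```

Call:
nudge_tcp(
  steps=[0.066, 0, 0, -0.06, 0, 0.066, 0, 0, -0.08, 0, 0.07, 0, 0, -0.08, 0, 0.07, 0, 0, -0.1, 0, 0.07, 0, 0, -0.08, 0, 0.07, 0.09, -0.04, -0.04, 0, 0.07, 0.09, -0.04, 0, 0, 0.07, 0.06, -0.06, 0, 0, 0.07, 0, -0.06, 0, 0, 0.07, 0, 0, 0, 0, 0.07, 0, 0, 0, 0],
)

```text
t: 43.3
tool_pos: [0.431, 0.2691, 0.2699]
orientation: [-0.003, 3.14, 0.001]
force: [-0.3, 0.4, -0.2]
opening: 0.0699
gripper_force: 0.0
```

Run:
```python
from h import *
c=cam('top','top6'); s=cam('scene')
for n,L in cans(c,.062).items():
    for a in L: print(n,a)
print(cans(c,.054,(60,130,250,280)))
```

```text
{'orange': [(array([0.5732, 0.2897, 0.054 ]), np.int32(172), np.float64(0.0378)), (array([0.4942, 0.2802, 0.054 ]), np.int32(413), np.float64(0.0578))], 'green': [(array([0.6115, 0.1008, 0.054 ]), np.int32(126), np.float64(0.031)), (array([0.5318, 0.0989, 0.054 ]), np.int32(419), np.float64(0.0557))], 'white': [(array([0.6308, 0.3813, 0.054 ]), np.int32(123), np.float64(0.0335)), (array([0.5267, 0.3313, 0.054 ]), np.int32(425), np.float64(0.06))]}
```

View pics/top6.png

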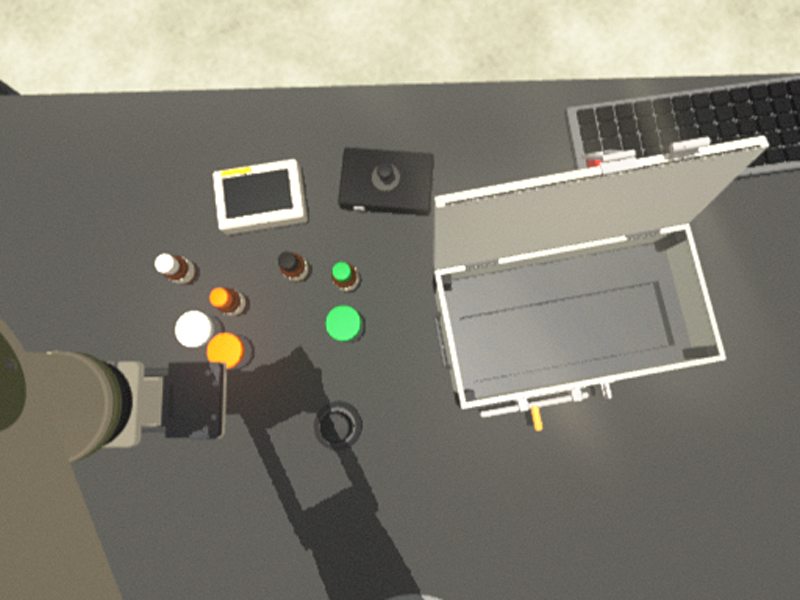

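The picture shows the white can knocked aside to (194,328), close to the orange can at (226,349). Green stands properly at (344,323) and the chest is empty. I'll pick the white can up again, closing along world x, where there's room for the fingers.

Scaled: 0.045 m / 0.5 = 0.09, 0.03 m / 0.5 = 0.06, 0.07 rad / 2.0944 = 0.0334.

Call:
nudge_tcp(
  steps=[0.076, 0, 0, 0, 0.0716, 0.076, 0, 0, 0, 0.0716, 0.076, 0, 0, 0, 0.0716, 0.076, 0, 0, 0, 0.0716, 0.076, 0, 0, 0, 0.0716, 0.076, 0, 0, 0, 0.0716, 0.076, 0, 0, 0, 0.0716, 0.076, 0, 0, 0, 0.0716, 0.076, 0, 0, 0, 0.0716, 0.076, 0, 0, 0, 0.0716, 0.076, 0, 0, 0, 0.0334, 0.076, 0, 0.09, 0, 0, 0.076, 0, 0.09, 0, 0, 0.076, 0.06, 0, 0, 0, 0.076, 0.06, 0, 0, 0, 0.076, 0, 0, 0, 0, 0.076, 0, 0, 0, 0],
)

```text
t: 45.1
tool_pos: [0.5204, 0.3306, 0.2683]
orientation: [-2.215, -2.228, 0.002]
force: [-0.1, -0.5, 0.3]
opening: 0.0762
gripper_force: 0.0
```

```bash
python3 -c "
from h import *
print(delta((.5267,.333,.053)))
c=cam('top');print(cans(c,.054,(60,130,250,280)))"
```

```text
[0.0026 0.0066 0.2153]
{'orange': [(array([0.574 , 0.2896, 0.054 ]), np.int32(148), np.float64(0.035)), (array([0.4922, 0.2792, 0.054 ]), np.int32(448), np.float64(0.0602))], 'green': [(array([0.6113, 0.1008, 0.054 ]), np.int32(128), np.float64(0.0312)), (array([0.5316, 0.0989, 0.054 ]), np.int32(421), np.float64(0.0558))], 'white': [(array([0.631 , 0.3815, 0.054 ]), np.int32(121), np.float64(0.0332)), (array([0.5273, 0.3324, 0.054 ]), np.int32(387), np.float64(0.0573))]}
```

Scaled: -0.04 m / 0.5 = -0.08, -0.03 m / 0.5 = -0.06.

Call:
nudge_tcp(
  steps=[0.076, 0.006, 0.0132, 0.06, 0, 0.076, 0, 0, 0.08, 0, 0.076, 0, 0, 0.08, 0, 0.076, 0, 0, 0.08, 0, 0.076, 0, 0, 0.08, 0, 0.076, 0, 0, 0.052, 0, 0.076, 0, 0, 0, 0, 0.076, 0, 0, 0, 0, 0.03, 0, 0, 0, 0, 0.03, 0, 0, 0, 0, 0.03, 0, 0, 0, 0, 0.03, 0, 0, 0, 0, 0.03, 0, 0, -0.06, 0, 0.03, 0, 0, -0.08, 0, 0.03, 0, 0, -0.08, 0, 0.03, 0, 0, -0.08, 0, 0.03, 0, 0, 0, 0],
  force=15,
)

```text
t: 46.85
tool_pos: [0.5303, 0.3344, 0.2113]
orientation: [2.214, 2.223, 0.018]
force: [0.6, -1.0, -0.8]
opening: 0.0538
gripper_force: 15.0
```

Call:
nudge_tcp(
  steps=[0.03, 0.04, 0.03, 0, -0.0716, 0.03, 0, 0, 0, -0.0716, 0.03, 0, 0, 0, -0.0716, 0.03, 0, 0, 0, -0.0716, 0.03, 0, 0, 0, -0.0716, 0.03, 0, 0, 0, -0.0716, 0.03, 0, 0, 0, -0.0716, 0.03, 0, 0, 0, -0.0716, 0.03, 0, 0, 0, -0.0716, 0.03, 0, 0, 0, -0.0716, 0.03, 0, 0, 0, -0.0334, 0.03, 0, 0, 0, 0, 0.03, 0, 0, 0, 0],
)

```text
t: 48.15
tool_pos: [0.5416, 0.3525, 0.2023]
orientation: [0.001, -3.14, 0.001]
force: [0.7, 0.6, -2.2]
opening: 0.0539
gripper_force: 15.0
```

```bash
python3 -c "
from h import *
print(delta((.5474,.3681,.0535)))"
```

```text
[-0.0059  0.0157  0.1488]
```

Scaled: 0.04 m / 0.5 = 0.08, 0.03 m / 0.5 = 0.06.

Call:
nudge_tcp(
  steps=[0.03, -0.0118, 0.0314, 0.06, 0, 0.03, 0, 0, 0.08, 0, 0.03, 0, 0, 0.08, 0, 0.03, 0, 0, 0.056, 0, 0.03, 0, 0, 0.02, 0, 0.03, 0, 0, 0.003, 0, 0.03, 0, 0, 0, 0, 0.03, 0, 0, 0, 0, 0.066, 0, 0, 0, 0, 0.066, 0, 0, 0, 0, 0.066, 0, 0, 0, 0],
)

```text
t: 49.25
tool_pos: [0.5484, 0.3687, 0.0546]
orientation: [-0.005, 3.14, 0.001]
force: [0.3, 0.2, 0.4]
opening: 0.0659
gripper_force: 0.0
```

Call:
nudge_tcp(
  steps=[0.066, 0, 0, -0.06, 0, 0.066, 0, 0, -0.08, 0, 0.066, 0, 0, -0.08, 0, 0.066, 0, 0, -0.1, 0, 0.066, 0, 0, -0.08, 0, 0.066, 0.09, -0.04, -0.04, 0, 0.066, 0.09, -0.04, 0, 0, 0.066, 0.04, -0.06, 0, 0, 0.066, 0, 0, 0, 0.0716, 0.066, 0, 0, 0, 0.0716, 0.066, 0, 0, 0, 0.0716, 0.066, 0, 0, 0, 0.0716, 0.066, 0, 0, 0, 0.0716, 0.066, 0, 0, 0, 0.0716, 0.066, 0, 0, 0, 0.0716, 0.066, 0, 0, 0, 0.0716, 0.066, 0, 0, 0, 0.0716, 0.066, 0, 0, 0, 0.0263, 0.066, 0, 0, 0, 0],
)

```text
t: 51.15
tool_pos: [0.4408, 0.2993, 0.2729]
orientation: [2.027, 2.4, 0.001]
force: [-0.6, -0.2, 0.4]
opening: 0.0658
gripper_force: 0.0
```

Run:
```python
from h import *
c=cam('top','top7'); print(cans(c,.054,(60,130,250,280)))
```

```text
{'orange': [(array([0.5737, 0.29  , 0.054 ]), np.int32(165), np.float64(0.037)), (array([0.4922, 0.2793, 0.054 ]), np.int32(450), np.float64(0.0603))], 'green': [(array([0.6113, 0.1008, 0.054 ]), np.int32(128), np.float64(0.0312)), (array([0.5317, 0.0989, 0.054 ]), np.int32(420), np.float64(0.0558))], 'white': [(array([0.6308, 0.3813, 0.054 ]), np.int32(123), np.float64(0.0335)), (array([0.5477, 0.3671, 0.054 ]), np.int32(424), np.float64(0.061))]}
```

Scaled: 0.15 rad / 2.0944 = 0.0716.

Call:
nudge_tcp(
  steps=[0.066, 0, 0, 0, 0.0716, 0.066, 0, 0, 0, 0.0716, 0.066, 0, 0, 0, 0.0716, 0.066, 0, 0, 0, 0.0716, 0.066, 0, 0, 0, 0.0716, 0.066, 0, 0, 0, 0.0716, 0.066, 0, 0, 0, 0.0716, 0.066, 0, 0, 0, 0.0716, 0.066, 0, 0, 0, 0.0716, 0.066, 0, 0, 0, 0.0716, 0.066, 0, 0, 0, 0.0334, 0.066, 0, 0, 0, 0],
)

```text
t: 52.4
tool_pos: [0.4408, 0.2993, 0.2727]
orientation: [-3.13, -0.268, -0.0]
force: [0.1, 0.1, -0.2]
opening: 0.0661
gripper_force: 0.0
```

Run:
```python
from h import *
import pickle
c=cam('top'); s=cam('scene')
a=c['image'][75:125,360:460];b=s['image'][80:130,90:190]
cv2.imwrite('pics/tab.png',cv2.resize(np.vstack([a,b])[:,:,::-1],None,fx=6,fy=6,interpolation=cv2.INTER_CUBIC))
pickle.dump((c,s),open('c8.pkl','wb'))
t=1.75+np.arctan2(7,222);r=np.hypot(222,7)/1e3
for y in(-.0685,-.0885,-.1085):
  X=W((.1-r*np.cos(t),y,.1005+r*np.sin(t)));print(X,(proj(c,X)-[360,75])*6,(proj(s,X)-[90,80])*6+[0,300])
```

```text
[ 0.6897424  -0.28893564  0.31769716] [414.23369835 116.60554741] [274.07827994 407.03777591]
[ 0.69303731 -0.30866236  0.31769716] [484.05123068 103.78039745] [237.46676789 399.00558512]
[ 0.69633222 -0.32838908  0.31769716] [553.8608843   90.95669478] [201.46133707 391.10636234]
```

View pics/tab.png

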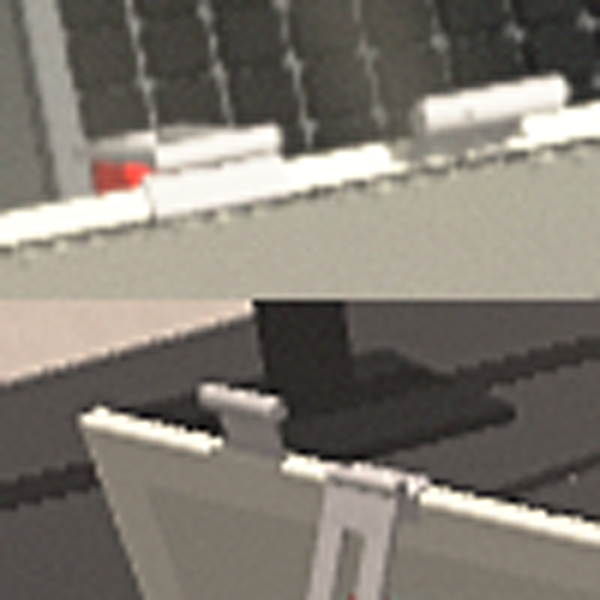

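The tab's bar shows at about (420,110)–(567,88) in the top half, with its middle at (493,100). In the scene half it is at (205,393)–(283,406), middle (244,400), close to where I predicted it.

Run:
```python
from h import *
import pickle
c,s=pickle.load(open('c8.pkl','rb'))
X,e=tri((c,492.5/6+360,99.5/6+75),(s,244/6+90,100/6+80));print(X,e,inch_ch(X))
print('TCP above',delta(X+[0,0,.011+.06]))
```

```text
[ 0.69216868 -0.30877495  0.31825755] [np.float64(1.5447557577457836), np.float64(0.9884452430790286)] [ 0.1456 -0.0885]
TCP above [ 0.1428  0.6423 -0.1166]
```

Scaled: 0.045 m / 0.5 = 0.09, 0.04 m / 0.5 = 0.08.

Call:
nudge_tcp(
  steps=[0.066, 0, 0.08, -0.04, 0, 0.066, 0, 0.08, -0.04, 0, 0.066, 0, 0.08, -0.04, 0, 0.066, 0, 0.08, -0.04, 0, 0.066, 0, 0.08, -0.04, 0, 0.066, 0, 0.09, -0.0332, 0, 0.066, 0.02, 0.09, 0, 0, 0.066, 0.02, 0.09, 0, 0, 0.066, 0.02, 0.09, 0, 0, 0.066, 0.03, 0.09, 0, 0, 0.066, 0.03, 0.09, 0, 0, 0.066, 0.03, 0.09, 0, 0, 0.066, 0.03, 0.09, 0, 0, 0.066, 0.03, 0.09, 0, 0, 0.066, 0.04, 0.074, 0, 0, 0.066, 0.036, 0, 0, 0, 0.066, 0, 0, 0, 0, 0.066, 0, 0, 0, 0],
)

```text
t: 54.3
tool_pos: [0.6902, -0.3091, 0.3885]
orientation: [-3.13, -0.27, 0.001]
force: [0.6, -0.2, -0.1]
opening: 0.0659
gripper_force: 0.0
```

```bash
python3 -c "
from h import *
print(delta((.6925,-.3088,.329)))"
```

```text
[0.0023 0.0001 0.0595]
```

Scaled: 0.025 m / 0.5 = 0.05, 0.02 m / 0.5 = 0.04.

Call:
nudge_tcp(
  steps=[0.066, 0.0046, 0, 0.04, 0, 0.066, 0, 0, 0.05, 0, 0.066, 0, 0, 0.029, 0, 0.066, 0, 0, 0, 0, 0.066, 0, 0, 0, 0, 0.02, 0, 0, 0, 0, 0.02, 0, 0, 0, 0, 0.02, 0, 0, 0, 0, 0.02, 0, 0, 0, 0, 0.02, 0, 0, 0, 0],
  force=20,
)

```text
t: 55.3
tool_pos: [0.6926, -0.3082, 0.3303]
orientation: [-3.129, -0.268, -0.001]
force: [-1.7, 4.6, 4.0]
opening: 0.0399
gripper_force: 20.0
```

Scaled: -0.0185 m / 0.5 = -0.037, -0.0184 m / 0.5 = -0.0368.

Call:
nudge_tcp(
  steps=[0.02, -0.0364, 0, -0.0062, 0, 0.02, -0.0368, 0, -0.0032, 0, 0.02, -0.037, 0, 0, 0, 0.02, -0.0368, 0, 0.003, 0, 0.02, -0.0366, 0, 0.006, 0, 0.02, -0.0358, 0, 0.009, 0, 0.02, -0.035, 0, 0.012, 0, 0.02, -0.0338, 0, 0.0148, 0, 0.02, -0.0326, 0, 0.0176, 0, 0.02, -0.031, 0, 0.0204, 0, 0.02, -0.0292, 0, 0.0228, 0, 0.02, 0, 0, 0, 0],
)

```text
t: 56.5
tool_pos: [0.502, -0.3403, 0.2807]
orientation: [-3.128, -0.265, 0.006]
force: [-10.6, 5.8, 2.0]
opening: 0.0395
gripper_force: 20.0
```

```bash
python3 -c "
from h import *
print(delta(W((-.122+.0781,-.0885,.1185+.1621))))"
```

```text
[0.0033 0.0002 0.0001]
```

Scaled: 0.0185 m / 0.5 = 0.037, 0.0183 m / 0.5 = 0.0366.

Call:
nudge_tcp(
  steps=[0.02, -0.0212, 0, 0.0252, 0, 0.02, -0.025, 0, 0.0274, 0, 0.02, -0.0226, 0, 0.0294, 0, 0.02, -0.02, 0, 0.031, 0, 0.02, -0.0174, 0, 0.0326, 0, 0.02, -0.0146, 0, 0.034, 0, 0.02, -0.0118, 0, 0.035, 0, 0.02, -0.0088, 0, 0.036, 0, 0.02, -0.0058, 0, 0.0366, 0, 0.02, -0.0028, 0, 0.037, 0, 0.02, 0, 0, 0.004, 0, 0.02, 0, 0, 0, 0, 0.02, 0, 0, 0, 0],
)

```text
t: 57.8
tool_pos: [0.4291, -0.3525, 0.1157]
orientation: [-3.127, -0.266, 0.006]
force: [-4.2, 3.7, -6.9]
opening: 0.0393
gripper_force: 20.0
```

```bash
python3 -c "
from h import *
print(delta(W((-.122,-.0885,.1185))))"
```

```text
[-0.0009  0.0002 -0.0028]
```

Call:
nudge_tcp(
  steps=[0.02, 0, 0, 0.006, 0, 0.02, 0, 0, 0, 0, 0.02, 0, 0, 0, 0],
)

```text
t: 58.1
tool_pos: [0.4294, -0.3526, 0.1147]
orientation: [-3.127, -0.266, 0.005]
force: [-9.7, 9.5, 7.6]
opening: 0.0391
gripper_force: 20.0
```

Scaled: -0.04 m / 0.5 = -0.08, 0.036 m / 0.5 = 0.072.

Call:
nudge_tcp(
  steps=[0.065, 0, 0, -0.008, 0, 0.065, 0, 0, 0, 0, 0.065, 0, 0, 0, 0, 0.065, 0, 0, -0.06, 0, 0.065, 0, 0, -0.08, 0, 0.06, 0.072, -0.06, 0, 0, 0.06, 0.072, -0.08, 0, 0, 0.06, 0, 0, 0, 0, 0.06, 0, 0, 0, 0, 0.06, 0, 0, 0, 0],
  force=6,
)

```text
t: 59.1
tool_pos: [0.4876, -0.2766, 0.1884]
orientation: [3.13, 0.266, -0.0]
force: [-0.5, 0.5, 0.3]
opening: 0.0602
gripper_force: 0.0
```

```bash
python3 -c "
from h import *
print(delta(W((-.05,-.0185,.141))))
c=cam('scene');crop(c,180,110,300,200,'hasp2')"
```

```text
[ 0.0009 -0.0045  0.0474]
scale 6.666666666666667
```

View pics/hasp2.png

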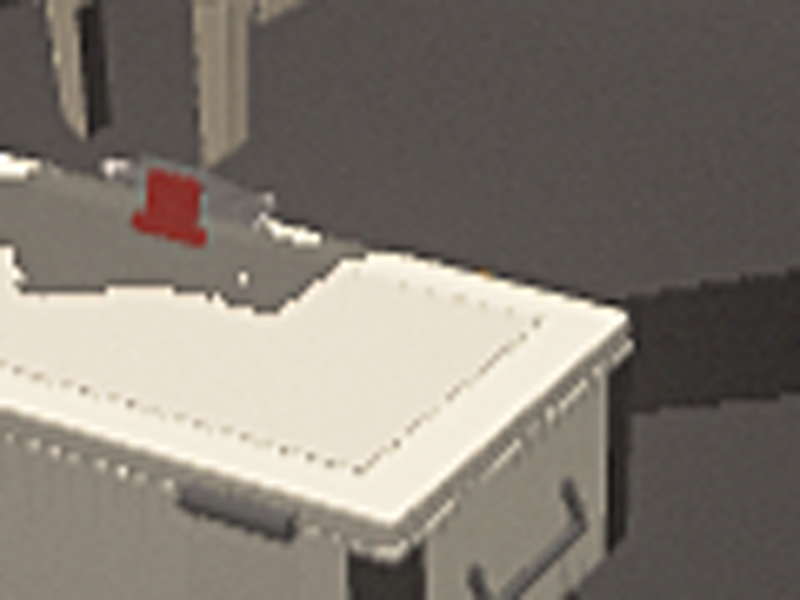

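The lid is shut and the hasp still lies folded back; the lip's rolled edge runs (137,222)–(203,240), middle (170,231).

Run:
```python
from h import *
c=cam('scene')
for z in (.122,.1265,.131): print(z,inch_ch(atz(c,170/6.667+180,231/6.667+110,z)))
```

```text
0.122 [-0.0509 -0.0173]
0.1265 [-0.0433 -0.0116]
0.131 [-0.0357 -0.0058]
```

Call:
nudge_tcp(
  steps=[0.06, 0.0018, -0.009, 0.04, 0, 0.06, 0, 0, 0.0548, 0, 0.06, 0, 0, 0, 0, 0.06, 0, 0, 0, 0, 0.02, 0, 0, 0, 0, 0.02, 0, 0, 0, 0, 0.02, 0, 0, 0, 0, 0.02, 0, 0, 0, 0],
  force=6,
)

```text
t: 60.0
tool_pos: [0.4882, -0.2715, 0.1416]
orientation: [3.13, 0.266, 0.001]
force: [-1.1, -1.4, 0.8]
opening: 0.036
gripper_force: 6.0
```

Scaled: 0.0025 m / 0.5 = 0.005.

Call:
nudge_tcp(
  steps=[0.05, 0, 0, 0, 0, 0.05, 0, 0, 0, 0, 0.05, 0, 0, 0.005, 0, 0.05, 0, 0, 0, 0, 0.02, 0, 0, 0, 0, 0.02, 0, 0, 0, 0, 0.02, 0, 0, 0, 0],
  force=6,
)

```text
t: 60.7
tool_pos: [0.488, -0.2715, 0.1385]
orientation: [3.13, 0.266, 0.0]
force: [1.1, -0.9, -1.7]
opening: 0.036
gripper_force: 6.0
```

Call:
nudge_tcp(
  steps=[0.02, -0.0072, 0, -0.0266, 0, 0.02, -0.0132, 0, -0.0242, 0, 0.02, -0.0186, 0, -0.0202, 0, 0.02, -0.023, 0, -0.0152, 0, 0.02, -0.026, 0, -0.0094, 0, 0.02, -0.0274, 0, -0.0028, 0, 0.02, -0.0272, 0, 0.0038, 0, 0.02, -0.0256, 0, 0.0102, 0, 0.02, -0.0224, 0, 0.016, 0, 0.02, 0, 0, 0, 0],
)

```text
t: 61.7
tool_pos: [0.3914, -0.2878, 0.1708]
orientation: [-3.13, -0.264, 0.005]
force: [-3.3, -1.6, 3.4]
opening: 0.0362
gripper_force: 6.0
```

```bash
python3 -c "
from h import *
print(delta(W((-.1457,-.0185,.1772))))"
```

```text
[ 0.0019  0.0003 -0.0064]
```

Scaled: 0.0138 m / 0.5 = 0.0276, 0.0134 m / 0.5 = 0.0268.

Call:
nudge_tcp(
  steps=[0.02, -0.018, 0, 0.0208, 0, 0.02, -0.0124, 0, 0.0246, 0, 0.02, -0.0062, 0, 0.0268, 0, 0.02, 0.0004, 0, 0.0276, 0, 0.02, 0.007, 0, 0.0266, 0, 0.02, 0.0132, 0, 0.0242, 0, 0.02, 0.0186, 0, 0.0204, 0, 0.02, 0.0228, 0, 0.0154, 0, 0.02, 0.004, 0, 0, 0, 0.02, 0, 0, 0, 0],
)

```text
t: 62.7
tool_pos: [0.4083, -0.2848, 0.0778]
orientation: [-3.13, -0.268, 0.004]
force: [-1.9, -4.4, -6.9]
opening: 0.0359
gripper_force: 6.0
```

```bash
python3 -c "
from h import *
print(delta(W((-.133,-.0185,.082))))"
```

```text
[-0.0026  0.0005 -0.0042]
```

Scaled: 0.003 m / 0.5 = 0.006.

Call:
nudge_tcp(
  steps=[0.02, 0.006, 0, 0, 0, 0.02, 0, 0, 0, 0, 0.02, 0, 0, 0, 0],
)

```text
t: 63.0
tool_pos: [0.4107, -0.2844, 0.078]
orientation: [-3.13, -0.267, 0.004]
force: [-4.0, -6.0, -5.4]
opening: 0.0353
gripper_force: 6.0
```

Call:
nudge_tcp(
  steps=[0.06, 0, 0, 0, 0, 0.06, 0, 0, 0, 0, 0.06, 0, 0, 0, 0, 0.06, 0, 0, -0.08, 0, 0.06, 0, 0, -0.09, 0, 0.035, 0, -0.07, 0, 0, 0.035, 0, -0.07, 0, 0, 0.035, 0, -0.072, 0, 0, 0.035, 0, 0, 0, 0, 0.035, 0, 0, 0, 0, 0.035, 0, 0, 0, 0],
  force=10,
)

```text
t: 64.1
tool_pos: [0.3942, -0.1803, 0.1647]
orientation: [3.13, 0.267, 0.001]
force: [-0.5, -0.7, -1.0]
opening: 0.0349
gripper_force: 0.0
```

```bash
python3 -c "
from h import *
print(delta(W((-.135,.0873,.086))))"
```

```text
[-0.0078 -0.0001  0.0787]
```

Scaled: 0.035 m / 0.5 = 0.07, 0.022 m / 0.5 = 0.044.

Call:
nudge_tcp(
  steps=[0.035, -0.015, 0, 0.04, 0, 0.035, 0, 0, 0.07, 0, 0.035, 0, 0, 0.044, 0, 0.035, 0, 0, 0, 0, 0, 0, 0, 0, 0, 0, 0, 0, 0, 0, 0, 0, 0, 0, 0, 0, 0, 0, 0, 0],
  force=10,
)

```text
t: 64.9
tool_pos: [0.3872, -0.1818, 0.0889]
orientation: [3.129, 0.266, 0.003]
force: [0.3, -0.4, 3.4]
opening: 0.0116
gripper_force: 10.0
```

Call:
nudge_tcp(
  steps=[0, 0, 0.02, 0, 0, 0, 0, 0.02, 0, 0, 0, 0, 0.02, 0, 0, 0, 0, 0.02, 0, 0, 0, 0, 0.006, 0, 0, 0, 0, 0, 0, 0, 0, 0, 0, 0, 0],
)

```text
t: 65.6
tool_pos: [0.3934, -0.2209, 0.0875]
orientation: [-3.124, -0.266, 0.001]
force: [-0.8, 15.9, 7.9]
opening: 0.0116
gripper_force: 10.0
```

```bash
python3 -c "
from h import *
print(inch_ch(tool()[0]))"
```

```text
[-0.1347  0.0474]
```

Scaled: -0.045 m / 0.5 = -0.09, -0.04 m / 0.5 = -0.08.

Call:
nudge_tcp(
  steps=[0.035, 0, -0.006, 0, 0, 0.035, 0, 0, 0, 0, 0.035, 0, 0, 0, 0, 0.035, 0, 0, -0.08, 0, 0.035, 0, 0, -0.09, 0, 0.035, 0, 0, -0.09, 0, 0.035, 0, -0.09, 0, 0, 0.035, 0, -0.09, 0, 0, 0.035, 0, -0.09, 0, 0, 0.035, 0, -0.09, 0, 0, 0.035, 0, -0.09, 0, 0, 0.035, 0, -0.09, 0, 0, 0.035, 0, -0.09, 0, 0, 0.035, 0, -0.09, 0, 0, 0.035, 0, 0, 0, 0, 0.035, 0, 0, 0, 0],
)

```text
t: 67.2
tool_pos: [0.332, 0.1349, 0.2177]
orientation: [3.129, 0.272, 0.001]
force: [0.2, -0.6, 0.3]
opening: 0.0352
gripper_force: 0.0
```

Run:
```python
from h import *
c=cam('top','top9'); print(cans(c,.054,(60,130,250,280))); crop(c,290,180,430,285,'front9')
```

```text
{'orange': [(array([0.5747, 0.2912, 0.054 ]), np.int32(147), np.float64(0.0349)), (array([0.4921, 0.2805, 0.054 ]), np.int32(452), np.float64(0.0605))], 'green': [(array([0.6116, 0.1009, 0.054 ]), np.int32(125), np.float64(0.0308)), (array([0.5317, 0.099 , 0.054 ]), np.int32(420), np.float64(0.0558))], 'white': [(array([0.6313, 0.3815, 0.054 ]), np.int32(105), np.float64(0.031)), (array([0.5479, 0.3676, 0.054 ]), np.int32(391), np.float64(0.0586))]}
scale 5.714285714285714
```

View pics/front9.png

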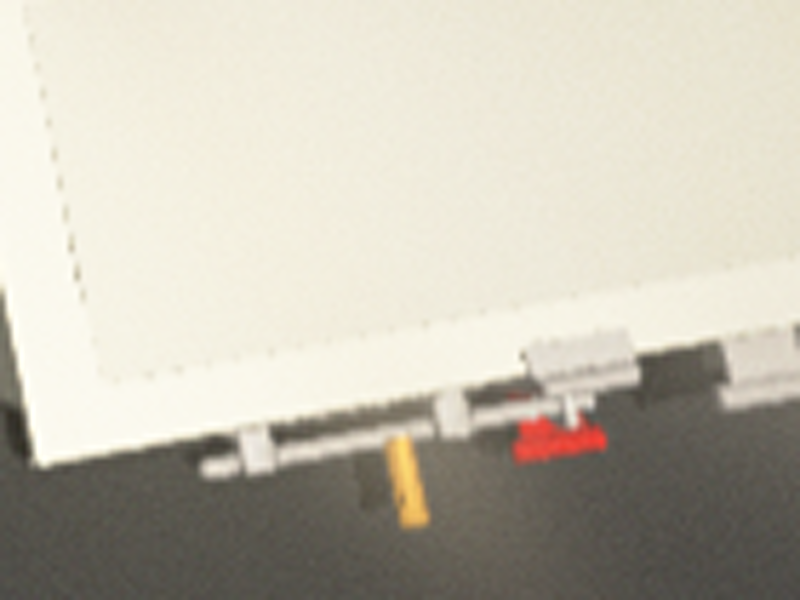

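View pics/top9.png

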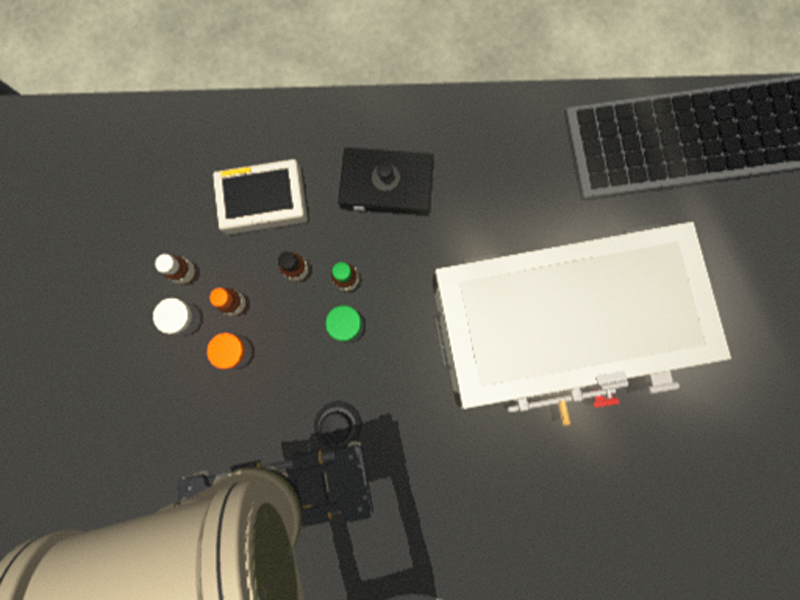

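The crop shows the rod through the staple over the hanging hasp, with the knob at (408,480) as it was at the start. The full view shows all three cans in front of their bottles and everything else where it was.

```bash
python3 -c "
from plant import robot, job, read_camera
print(job.close_job())"
```

```text
the job is handed in; nothing more can be done
None
```

The job is handed in at about 67 s: orange, green and white cans (black was absent) stand in front of their matching bottles, white re-placed after a knock; the lid is shut, the hasp is over the staple and the bolt is fully home.

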